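# Swap the vial at the back of the station organiser

## Task

The old vial in the grey organiser must be replaced, but the jar and the swab carton stand in the way: set first the jar, then the carton upright on the dark mat, stand the old vial upright in the round steel dish, and stand the fresh vial from the rectangular steel tray upright on the round black mark where the old one stood. Then put back the carton and last the jar, each upright and exactly where it stood at the start (centred where it was, within about a centimetre, the carton square to the organiser and turned as it was). Knock nothing over, and leave everything released and at rest.

Things in the scene. Friction and masses are not known exactly. Their poses are not given: they have to be found in the camera images.
- jar_mid (a point): White plastic jar with a white screw cap, loose, round: 56 mm in diameter, 85 mm tall; its straight body runs from the foot to 55 mm above it, then narrows to a cap 50 mm wide; best gripped 45 to 60 mm above its foot, so that a gripper's palm stays clear of the top. It stands in the organiser, on one of its two square seats (which one varies). The point is at its centre, 42.5 mm above its foot; z up. 0.18 to 0.35 kg.
- carton_mid (a point): Upright white and blue carton of swabs, loose: 55 (its x) x 60 (its y) x 90 mm. It stands in the organiser on the other square seat, square to the organiser to within about 5 degrees. The point is at its centre, 45 mm above its foot; best gripped 55 to 70 mm above its foot. z up. Its axes are about parallel to the organiser's.
- old_vial_mid (a point): The old vial: small glass vial with a purple crimped cap, loose, 22 mm in diameter, 47 mm tall (straight body up to 37 mm above the foot). It stands in the organiser on the round mark, hemmed in by jar and carton. The point is at its centre, 23.5 mm above its foot; z up.
- fresh_vial_mid (a point): The fresh vial: same size as the old one, teal cap; stands in the rectangular steel tray. The point is at its centre, 23.5 mm above its foot; z up.
- organiser: Grey plastic organiser, fixed, 180 x 180 mm, floor 6 mm thick. Origin: centre of its underside; x to its back, y to its left. Walls 45 mm high, 4 mm thick along its back (+x) and right (-y) edges, 10 mm lips along the others. Flush black marks: 45 mm squares centred at (-38, -20) and (20, 38) mm in x, y, one under the jar, one under the carton; the round one is vial_place.
- vial_place (a point): Centre of the round black mark, 27 mm in diameter, on the organiser's floor, where the vial belongs: at (20, -20) mm in the organiser's x, y, 6 mm above the worktop. 58 mm behind one square seat and 58 mm to the right of the other. Same axes as the organiser.
- mat: Dark rubber mat, fixed, 130 (x) x 190 (y) x 2 mm: the side area, with room for jar and carton side by side along its y. Origin: centre of its underside.
- dish: Round shallow steel dish, fixed, 86 mm across at the rim, 14 mm high, flat floor 3 mm above the worktop and about 70 mm wide, open at the top. Origin: centre of its underside. The old vial goes at its middle.
- steel_tray: Rectangular steel tray, fixed, 90 (x) x 155 (y) mm, walls 23 mm high and 2 mm thick, floor 2 mm above the worktop. Origin: centre of its underside. The fresh vial starts in it, within 10 mm of its middle line in x and 30 mm of the middle in y.
Things that resemble listed ones, but are neither listed nor needed, are in the scene too. Leave any orange or purple look-alike of the part that bears carton_mid alone.

How it is judged:
By the outcome, as a careful person would: the job done as asked, in the order asked, and still so for the second after the job is handed in, with the robot touching nothing.
It also fails if it takes over 128 s, if anything falls off the work surface, if the arm or the gripper's body presses on something with over 40 N, if the wrist force passes 120 N, or if a joint passes its speed limit or range.

## Robot

A 6-joint arm with a two-finger parallel gripper is mounted at the origin on a cart in front of the work surface, level with it; the furniture and walls round the work are solid. World frame = base frame: x ahead of the robot, y to its left, z up, the work surface at z = 0. Lengths are in mm, angles in rad, forces in N, time in s.
With the tool pointing down it reaches from about 350 to 875 mm from the base axis. Payload 4.2 kg.
Tool frame: the origin (TCP) lies midway between the tips of the shut fingers; the grasp point (between the pads) lies 19 mm behind it; z points along the fingers, y is the line along which they close (so a half turn about z gives the same grasp; the last joint's range is limited). The gripper opens to 85 mm and grips with 20 to 120 N. Pads are 22 mm wide; open, the fingers measure 114 mm over their backs; the gripper's body (76 mm by 85 mm) begins 54 mm behind the grasp point. The pads swing forward as they close: fully open they stand 13 mm farther back than shut.
Start: joints at [-1.033, 0.385, 0.008, 0, -1.194, -0.259], TCP at [172.018, -600.84, 231.312] pointing down, gripper open.
Joint ranges: [-3.14, 3.14], [-1.21, 2.06], [-1.07, 1.41], [-3.16, 2.05], [-2.99, -0.16], [-3.1, 3.1]. Speed limits (rad/s): [2.79, 2.79, 3.14, 3.14, 3.14, 3.14].

## Interface

Orientations are given as a unit quaternion [x, y, z, w].
In Python, from bench import arm, eyes, nets gives the robot as it stands.
- The arm moves only by the tool apply_moves, never from a script. Its arguments are lists of equal length, an entry for each row: "delta_rot": the turn, a rotation vector about the tool's x, y, z as a fraction of full scale, a list of three; "xyz": the shift along the tool's x, y, z as a fraction of full scale, a list of three; "hand": the gripper command: -1 is fully open, 1 is shut, values between are in proportion. In form: {"delta_rot": [[ax, ay, az], ...], "xyz": [[dx, dy, dz], ...], "hand": [hand, ...]}. A call has 1 to 20 rows; each row shifts and turns the commanded pose from where the row before left it, along the tool's axes as they then stand; what a row does not reach is not made up. Full scale, the value 1, is 0.025 m for a shift and 6 degrees for a turn. A row lasts 1/12 s, in which the tool goes at most 41.7 mm and 7.16 degrees, less where a joint would pass 70% of its speed; a pose out of reach is approached as far as the arm can. A call with a number of a shift or a turn outside -1 to 1 is refused whole. A call with a gripper value outside its range is refused whole. The fingers move at their own pace and stop on an object; the grip force is fixed at half the most. Time passes only in rows, so rows that do not move let the fingers close. It gives the time, the measured TCP pose, the force, the opening and the grip force at its end, in the units of the state.
- arm.read_state(): the state, without advancing time (a new reading comes with each control period).
- eyes.get_image(name): name is "scene" or "top" or "wrist"; returns a dict with "frame" (384x512x3 uint8, red, green, blue), "range_z" (384x512 float32, mm along the optical axis (not along the pixel's ray), 0 where there is no reading), "camera_matrix" (3x3 intrinsics, pixels), "R" (3x3) and "t" (3): a world point X has camera coordinates R X + t; the wrist camera has in their place "hand_eye" (4x4, takes a point from camera to tool coordinates, whose origin is the TCP and whose axes are the flange's). Camera axes: x right, y down, z forward; pixel columns grow to the right and rows downward; lengths in mm; the calibration is good to about 2 mm. A picture is of the moment at which its call begins: read the wrist's pose just before it.
- arm.job_done(): hands the job in; it is judged then, once.
Trained networks look in a picture, given as the dict that the camera call returned (one of the last four; its "shot" number tells which), for a name from the list of things; names that differ only in an ending like _2 or _b are one class to them, and where a whole thing is asked for, a point or a joint stands for the part that bears it (a point fixed in the world has none). Each returns a list of dicts, best first, with "score" (0 to 1); they miss things now and then, are a little off and sometimes report something else, mostly with a low value. They report only what shows in the picture. A call takes as long as a camera call. They do not tell look-alikes from the thing itself.
- nets.look_for(name, picture): "bbox" ([left, top, right, bottom] in pixels, round what is visible of it).
- nets.masks_of(name, picture): "region" (384x512 bool, what is visible of it) and "bbox" ([left, top, right, bottom] in pixels, round what is visible of it).
The state is a dict: "clock": time; "joints": joint angles; "joint_vel": joint speeds; "joint_efforts": joint torques, N m; "position": TCP position; "ee_rot": TCP orientation; "contact_force": force on the tool from outside, world axes, zero at the start; "wrist_torque": the same for the moment, N m; "gripper_width": finger opening in mm; "grasp_force": force on a finger pad.
Only numpy, scipy, OpenCV 4.12 (cv2) and the standard library are available. Lean on these libraries where they do the work, as an engineer would, in place of code of your own. Each camera call takes 0.05 s, during which the arm holds its last target. There are 200 camera calls.

## Working session

There is one attempt and no reset: what is moved stays moved. The work goes in short steps, Python scripts to look and compute and a tool call to move; the robot and the scene stay as the last step left them, time stands still between calls to the robot, and variables do not carry over. Pictures are saved under pics/ and viewed, at most 14 in all, crops included, and the job is handed in when it is done.

Besides the shell and the picture viewer there is one more tool, called after "Request:" by a JSON object that holds its "api" and its "payload", one argument or row to a line. apply_moves: Moves the arm, as the interface text tells. Its arguments: {"type":"object","properties":{"delta_rot":{"type":"array"},"xyz":{"type":"array"},"hand":{"type":"array"}},"required":["delta_rot","xyz","hand"]}

```bash
ls; mkdir -p pics; cat > h.py <<'E'
import numpy as np, cv2
from bench import arm, eyes, nets
from scipy.spatial.transform import Rotation as Rn
def state(): return arm.read_state()
def grab(n):
    s=state(); p=eyes.get_image(n); p['s']=s
    if n=='wrist':
        T=np.eye(4); T[:3,:3]=Rn.from_quat(s['ee_rot']).as_matrix(); T[:3,3]=s['position']
        p['C2W']=T@np.array(p['hand_eye'])
    else:
        M=np.eye(4); M[:3,:3]=p['R']; M[:3,3]=p['t']; p['C2W']=np.linalg.inv(M)
    return p
def cloud(p):
    z=p['range_z']; K=np.array(p['camera_matrix']); v,u=np.mgrid[:384,:512]
    c=np.stack([(u-K[0,2])/K[0,0]*z,(v-K[1,2])/K[1,1]*z,z],-1)
    w=c@p['C2W'][:3,:3].T+p['C2W'][:3,3]; w[z==0]=np.nan; return w
def save(p,f): cv2.imwrite('pics/'+f,p['frame'][:,:,::-1])
E
python3 - <<'E'
from h import *
print(state())
a=grab('top');b=grab('scene')
cv2.imwrite('pics/a.png',cv2.resize(np.vstack([a['frame'],b['frame']])[:,:,::-1],None,fx=.78,fy=.78,interpolation=cv2.INTER_AREA))
np.savez('ab.npz',a=a['frame'],b=b['frame'])
for p in(a,b):
  w=cloud(p)
  for n in ['jar_mid','carton_mid','old_vial_mid','fresh_vial_mid','organiser','mat','dish','steel_tray']:
    for r in nets.masks_of(n,p)[:4]:
      q=w[r['region']]; q=q[~np.isnan(q[:,0])]
      if len(q): print(n,round(r['score'],2),np.round(r['bbox']),len(q),np.round(np.median(q,0)),np.round(np.percentile(q,2,0)),np.round(np.percentile(q,98,0)))
E
```

```text
pics
{'clock': 0.0, 'joints': array([-1.03339907e+00,  3.85550686e-01,  6.61276316e-03, -5.04959930e-04,
       -1.19399857e+00, -2.58598156e-01]), 'joint_vel': array([-0.00076445, -0.00092124,  0.00266801,  0.00018555, -0.00212382,
        0.0007192 ]), 'joint_efforts': array([-3.31609508e-04, -3.92286694e+01,  1.88407373e+01,  4.18638155e+00,
       -4.61490912e-03, -5.85793558e-06]), 'position': array([ 171.85512667, -600.29339431,  230.21913325]), 'ee_rot': array([-1.38856185e-01,  9.90311951e-01,  1.07739289e-03, -1.98408201e-04]), 'contact_force': array([-0.75821511,  0.81486144,  0.05772257]), 'wrist_torque': array([ 0.03803571,  0.00149078, -0.0171634 ]), 'grasp_force': 0.0, 'gripper_width': 85.63436978383383}
jar_mid 0.81 [253. 138. 271. 160.] 299 [651.  23.  88.] [631.  -1.  13.] [680.  46.  95.]
carton_mid 0.95 [207. 200. 232. 226.] 450 [453. 141.  89.] [417. 109.  -1.] [487. 177.  95.]
carton_mid 0.82 [199. 128. 220. 151.] 497 [672. 177.  88.] [649. 150.   6.] [704. 209.  95.]
carton_mid 0.7 [267. 157. 286. 183.] 404 [586. -22.  95.] [558. -52.  35.] [616.   7. 101.]
cart
[... 1106 characters left out ...]
 [439. 156.  72.] [411. 103.   3.] [472. 180.  89.]
carton_mid 0.81 [227. 218. 255. 258.] 1024 [320. 192.  58.] [296. 145.  -1.] [363. 220.  89.]
carton_mid 0.7 [250. 168. 270. 197.] 614 [563. -15.  58.] [552. -53.   4.] [616.   9.  94.]
organiser 0.56 [216. 172. 283. 203.] 842 [609.   3.   4.] [ 521. -100.   -2.] [730.  74.  45.]
mat 0.58 [314. 187. 375. 205.] 251 [ 466. -239.   -1.] [ 140. -316.   -4.] [500.  56. 218.]
dish 0.98 [160. 238. 192. 259.] 488 [438. 335.   1.] [391. 297.  -2.] [471. 374.  11.]
dish 0.18 [217. 171. 283. 205.] 782 [608.   5.   4.] [522. -99.  -2.] [729.  72.  40.]
steel_tray 0.58 [291. 164. 339. 185.] 612 [ 624. -305.    5.] [ 570. -399.   -5.] [ 689. -229.   21.]
```

View pics/a.png

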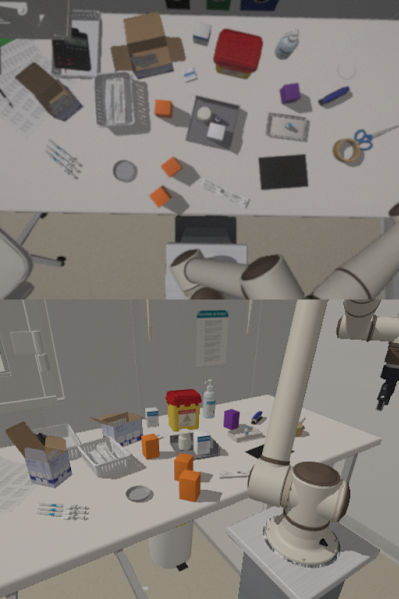

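The top view shows the organiser at about (213,123) px with the jar at the back left and the carton at the front right. The mat is at (283,172), the tray at (287,127) and the dish at (124,170). Next I move above the organiser.

Request:
{"api": "apply_moves", "payload": {
  "delta_rot": [
    [0, 0, 0],
    [0, 0, 0],
    [0, 0, 0],
    [0, 0, 0],
    [0, 0, 0],
    [0, 0, 0],
    [0, 0, 0],
    [0, 0, 0],
    [0, 0, 0],
    [0, 0, 0],
    [0, 0, 0],
    [0, 0, 0],
    [0, 0, 0],
    [0, 0, 0],
    [0, 0, 0],
    [0, 0, 0],
    [0, 0, 0],
    [0, 0, 0],
    [0, 0, 0],
    [0, 0, 0]
  ],
  "xyz": [
    [-1, 0.74, -0.25],
    [-1, 0.74, -0.25],
    [-1, 0.74, -0.25],
    [-1, 0.74, -0.25],
    [-1, 0.74, -0.25],
    [-1, 0.74, -0.25],
    [-1, 0.74, -0.25],
    [-1, 0.74, -0.25],
    [-1, 0.74, -0.25],
    [-1, 0.74, -0.25],
    [-1, 0.74, -0.25],
    [-1, 0.74, -0.25],
    [-1, 0.74, -0.25],
    [-1, 0.74, -0.25],
    [-1, 0.74, -0.25],
    [-1, 0.74, -0.25],
    [-1, 0.74, -0.25],
    [-1, 0.74, -0.25],
    [-1, 0.74, -0.25],
    [-1, 0.74, -0.25]
  ],
  "hand": [-1, -1, -1, -1, -1, -1, -1, -1, -1, -1, -1, -1, -1, -1, -1, -1, -1, -1, -1, -1]
}}

```text
clock: 2.57
position: [551.5, -106.1, 356.9]
ee_rot: [-0.139, 0.99, -0.0, 0.0]
contact_force: [0.4, -0.4, -0.3]
gripper_width: 85.2
grasp_force: 0.0
```

```bash
cat >> h.py <<'E'
def plan(p,yaw=None,s=None):
    "yaw: heading (deg) of closing line (tool y). Rotation first, then shift in the new tool axes."
    s=s or state(); R=Rn.from_quat(s['ee_rot']).as_matrix(); cur=np.degrees(np.arctan2(R[1,1],R[0,1])); y=np.radians(cur); d=0
    tilt=np.degrees(np.arccos(-R[2,2]))
    if yaw is not None:
        d=(yaw-cur+90)%180-90; y+=np.radians(d)
    ty=np.array([np.cos(y),np.sin(y),0]); tz=np.array([0,0,-1.]); tx=np.cross(ty,tz)
    D=np.array(p)-s['position']; t=np.array([tx@D,ty@D,tz@D])
    print('pos',np.round(s['position'],1),'yaw',round(cur,1),'tilt',round(tilt,2),'t',round(s['clock'],1),'w',round(s['gripper_width'],1),'q6',round(s['joints'][5],2))
    print(' rotz units',round(-d/6,2),' shift units (x,y,z)',np.round(t/25,2))
E
python3 - <<'E'
from h import *
p=grab('wrist'); print(np.round(p['hand_eye'],3)); save(p,'w1.png'); plan([560,-40,330])
w=cloud(p)
for n in ['jar_mid','carton_mid','old_vial_mid','organiser']:
    for r in nets.masks_of(n,p)[:2]:
      q=w[r['region']]; q=q[~np.isnan(q[:,0])]
      if len(q): print(n,round(r['score'],2),np.round(r['bbox']),len(q),np.round(np.median(q,0)),np.round(np.percentile(q,2,0)),np.round(np.percentile(q,98,0)))
E
```

```text
[[ 1.00000e-03 -9.61000e-01 -2.78000e-01  7.13250e+01]
 [ 1.00000e+00  1.00000e-03  0.00000e+00  5.35000e-01]
 [ 0.00000e+00 -2.78000e-01  9.61000e-01 -1.41549e+02]
 [ 0.00000e+00  0.00000e+00  0.00000e+00  1.00000e+00]]
pos [ 555.1 -103.   357.2] yaw 106.2 tilt 0.22 t 2.6 w 85.6 q6 -1.39
 rotz units 0.0  shift units (x,y,z) [-0.89  2.37  1.09]
jar_mid 0.7 [295. 218. 336. 266.] 1250 [649.  14.  89.] [628.  -8.   5.] [679.  53.  91.]
jar_mid 0.33 [230. 143. 364. 280.] 6447 [631. -37.   5.] [ 534. -109.    3.] [726.  81.  44.]
carton_mid 0.95 [391. 119. 468. 174.] 2982 [451. 129.  88.] [414. 102.   2.] [488. 171.  90.]
carton_mid 0.95 [370. 242. 424. 287.] 1129 [650. 174.  74.] [646. 149.   2.] [672. 207.  90.]
old_vial_mid 0.55 [279. 212. 293. 228.] 164 [640. -38.  39.] [634. -46.  13.] [650. -26.  53.]
organiser 0.97 [233. 146. 362. 279.] 6725 [631. -36.   5.] [ 532. -110.    2.] [726.  81.  44.]
```

View pics/w1.png

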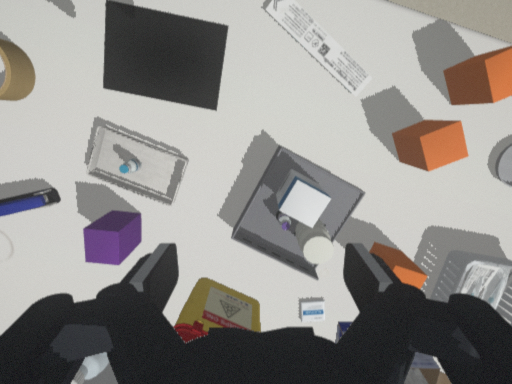

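```bash
cat >> h.py <<'E'
def sel(w,c,r,zlo,zhi):
    q=w[~np.isnan(w[...,0])]; return q[(np.hypot(q[:,0]-c[0],q[:,1]-c[1])<r)&(q[:,2]>zlo)&(q[:,2]<zhi)]
def rect(q):
    (c,sz,a)=cv2.minAreaRect(q[:,:2].astype(np.float32)); return np.round(c,1),np.round(sz,1),round(a,1)
def circ(q):
    from scipy.optimize import least_squares
    return np.round(cv2.minEnclosingCircle(q[:,:2].astype(np.float32))[0],1),round(cv2.minEnclosingCircle(q[:,:2].astype(np.float32))[1],1)
E
python3 - <<'E'
from h import *
p=grab('wrist'); q0=grab('top'); plan([560,-40,330])
for nm,im in(('w',p),('top',q0)):
  w=cloud(im); print(nm)
  def rep(n,q):
    if len(q)>5: print(n,len(q),'rect',*rect(q),'circ',*circ(q),'med',np.round(np.median(q,0),1),'mid',np.round((q.min(0)+q.max(0))/2,1))
  rep('jar',sel(w,(650,22),40,80,100)); rep('carton',sel(w,(586,-22),45,82,105))
  rep('old',sel(w,(644,-32),18,44,62)); rep('fresh',sel(w,(623,-309),40,38,60))
  for n in('organiser','steel_tray','mat','dish','fresh_vial_mid','old_vial_mid'):
    for r in nets.masks_of(n,im)[:1]:
      q=w[r['region']];q=q[~np.isnan(q[:,0])]; q=q[q[:,2]<60]; rep(n,q)
E
```

```text
pos [ 550.2 -108.3  356.2] yaw 105.9 tilt 0.03 t 2.9 w 85.7 q6 -1.39
 rotz units 0.0  shift units (x,y,z) [-1.13  2.52  1.05]
w
jar 741 rect [650.3  19.8] [48.8 59.1] 89.0 circ [647.2  15.7] 33.4 med [653.7  18.3  89.6] mid [650.1  19.7  86.7]
carton 1472 rect [587.2 -26.4] [59.9 55.5] 76.9 circ [587.2 -26.6] 40.0 med [585.4 -27.8  94.7] mid [587.2 -26.5  89.6]
old 70 rect [643.8 -35.3] [13.8 14.2] 85.7 circ [644.1 -34.5] 8.0 med [643.1 -35.5  51.4] mid [643.7 -35.2  48.8]
fresh 90 rect [ 622.7 -316.4] [13.7 14.3] 14.6 circ [ 623.5 -316.4] 7.7 med [ 622.4 -315.    46.8] mid [ 623.  -316.1   43.9]
steel_tray 4789 rect [ 628.  -314.6] [168.6 102.2] 83.7 circ [ 627.6 -314.5] 95.5 med [ 6.248e+02 -3.121e+02  3.000e-01] mid [ 628.4 -314.3   22.1]
mat 10332 rect [ 438.7 -301. ] [131.1 191. ] 5.4 circ [ 438.7 -301.2] 113.7 med [ 435.7 -302.4    0.8] mid [ 439.6 -301.1    0.9]
dish 488 rect [446.5 311.7] [74.6 32.1] 28.9 circ [442.  319.9] 37.3 med [446.9 313.9   2.2] mid [442.2 317.2   6.7]
fresh_vial_mid 222 rect [ 622.2 -314.5] [19.9 17.8] 9.9 circ [ 622.2 -314.9] 10.3 med [ 619.8 -311.5 
[... 230 characters left out ...]
] 8.0 med [ 625.6 -313.6   45.3] mid [ 624.8 -313.5   45.2]
organiser 497 rect [629.6  -9.1] [154.3 201.2] 87.6 circ [629.2 -10.2] 122.5 med [708.4 -17.1   7.1] mid [629.5 -12.3  24.3]
steel_tray 754 rect [ 623.  -341.8] [105.4  98. ] 80.3 circ [ 618.7 -334.1] 62.6 med [ 618.6 -347.2    1. ] mid [ 625.  -335.6   19.7]
mat 2446 rect [ 441.1 -298.6] [129.7 190.9] 5.2 circ [ 441.2 -298.9] 109.9 med [ 440.9 -299.3    0.9] mid [ 442.9 -298.6    1. ]
dish 632 rect [434.1 338.5] [87.1 87.3] 89.7 circ [435.5 340. ] 45.2 med [435.5 339.8   3.5] mid [434.1 338.6   5.5]
fresh_vial_mid 39 rect [ 624.3 -310.3] [16.6 14. ] 27.6 circ [ 624.7 -311. ] 9.1 med [ 623.3 -309.7   35.7] mid [ 624.7 -310.6   33.7]
```

```bash
cat >> h.py <<'E'
def organiser(p):
    w=cloud(p); 
    for r in nets.masks_of('organiser',p)[:1]:
        m=r['region']
        for lo,hi in((34,48),):
            q=w[m]; q=q[(q[:,2]>lo)&(q[:,2]<hi)]
            # wall rims: back wall line, right wall line
            for k,(a) in (('back',1),('right',0)):
                s=q[(q[:,0]>690)] if k=='back' else q[(q[:,0]<620)&(q[:,1]<-60)]
                if len(s)<20: print(k,len(s)); continue
                vx,vy,x0,y0=cv2.fitLine(s[:,:2].astype(np.float32),cv2.DIST_HUBER,0,.01,.01).ravel()
                print(k,len(s),'yaw',round(np.degrees(np.arctan2(vy,vx)),1),np.round([x0,y0],1))
        q=w[m]; q=q[(q[:,2]>2)&(q[:,2]<50)]; print('hull',rect(q),round(r['score'],2))
E
python3 - <<'E'
from h import *
p=grab('wrist'); organiser(p); plan([650,20,200],167)
R=Rn.from_quat(p['s']['ee_rot']).as_matrix();print(R.round(3))
E
```

```text
back 364 yaw 77.7 [708.5 -47.2]
right 180 yaw -12.0 [569.1 -90.7]
hull (array([627.5, -12.7]), array([180.4, 179.9]), 77.9) 0.87
pos [ 550.9 -107.5  356.3] yaw 106.0 tilt 0.01 t 3.6 w 84.9 q6 -1.39
 rotz units -10.17  shift units (x,y,z) [-5.86 -2.72  6.25]
[[-0.961 -0.275 -0.   ]
 [-0.275  0.961 -0.   ]
 [ 0.    -0.    -1.   ]]
```

Request:
{"api": "apply_moves", "payload": {
  "delta_rot": [
    [0, 0, -1],
    [0, 0, -1],
    [0, 0, -1],
    [0, 0, -1],
    [0, 0, -1],
    [0, 0, -1],
    [0, 0, -1],
    [0, 0, -1],
    [0, 0, -1],
    [0, 0, -1],
    [0, 0, -0.3],
    [0, 0, 0],
    [0, 0, 0],
    [0, 0, 0],
    [0, 0, 0],
    [0, 0, 0],
    [0, 0, 0]
  ],
  "xyz": [
    [0, 0, 0.46],
    [0, 0, 0.46],
    [0, 0, 0.46],
    [0, 0, 0.46],
    [0, 0, 0.46],
    [0, 0, 0.46],
    [0, 0, 0.46],
    [0, 0, 0.46],
    [0, 0, 0.46],
    [0, 0, 0.46],
    [0, 0, 0.46],
    [-0.98, -0.45, 0],
    [-0.98, -0.45, 0],
    [-0.98, -0.45, 0],
    [-0.98, -0.45, 0],
    [-0.98, -0.45, 0],
    [-0.98, -0.45, 0]
  ],
  "hand": [-1, -1, -1, -1, -1, -1, -1, -1, -1, -1, -1, -1, -1, -1, -1, -1, -1]
}}

```text
clock: 5.03
position: [648.7, 23.0, 229.8]
ee_rot: [-0.628, 0.778, -0.0, -0.0]
contact_force: [0.5, -0.2, -0.4]
gripper_width: 85.4
grasp_force: 0.0
```

```bash
python3 - <<'E'
from h import *
p=grab('wrist'); w=cloud(p); save(p,'w2.png'); organiser(p)
q=sel(w,(652,20),45,78,100); print(len(q),rect(q),circ(q)); h=q[:,2]; print(np.percentile(h,[5,50,95]))
q=sel(w,(652,20),45,87,95); print(len(q),rect(q),circ(q),q.mean(0))
plan([652,20,110],167.9)
E
```

```text
back 800 yaw 77.8 [711.4 -39.1]
right 559 yaw -12.0 [571.9 -90.3]
hull (array([628.1, -13.6]), array([179.2, 180.3]), 77.9) 0.74
1835 (array([650.8,  10.8]), array([70.4, 48.8]), 58.0) (array([646.5,  13.7]), 36.6)
[88.31472965 89.77906044 91.12560888]
1769 (array([651.1,  10.8]), array([70.1, 48.8]), 59.1) (array([646.9,  13.2]), 36.6) [655.6787228   18.61744891  89.85247884]
pos [649.8  24.8 228.7] yaw 168.0 tilt 0.01 t 5.1 w 85.5 q6 -0.5
 rotz units 0.01  shift units (x,y,z) [ 0.17 -0.12  4.75]
```

View pics/w2.png

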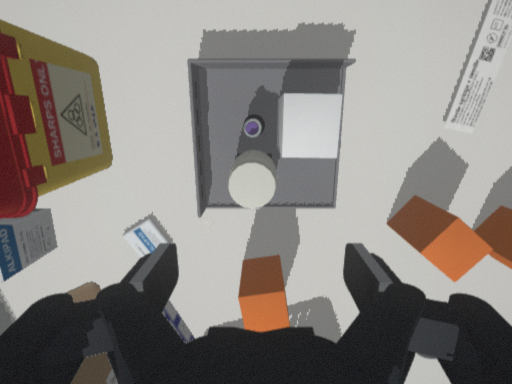

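The wrist view shows the jar cap centred at (252,184) px, the old vial at (253,127) and the carton top at (310,126), all square to the image.

```bash
python3 - <<'E'
from h import *
p=grab('wrist'); w=cloud(p)
a=w[150:215,222:278].reshape(-1,3); a=a[(a[:,2]>84)&(a[:,2]<96)]; print('jar',len(a),rect(a),circ(a),a.mean(0).round(1)); j=rect(a)[0]
a=w[88:165,278:345].reshape(-1,3); a=a[(a[:,2]>88)&(a[:,2]<100)]; print('carton',len(a),rect(a),a.mean(0).round(1))
a=w[112:142,238:268].reshape(-1,3); a=a[(a[:,2]>47)&(a[:,2]<60)]; print('vial',len(a),rect(a),a.mean(0).round(1))
plan([j[0],j[1],42],167.9)
E
```

```text
jar 1772 (array([656.3,  19.5]), array([48.5, 48.4]), 34.2) (array([656.6,  19.8]), 24.8) [656.3  18.9  89.8]
carton 3778 (array([587.9, -26.4]), array([60. , 55.2]), 77.4) [588.  -27.4  94.9]
vial 150 (array([645.1, -35.5]), array([14. , 13.8]), 31.7) [645.  -35.4  51.8]
pos [648.6  23.4 228.8] yaw 167.9 tilt 0.06 t 5.2 w 85.4 q6 -0.5
 rotz units -0.0  shift units (x,y,z) [ 0.09 -0.33  7.47]
```

Request:
{"api": "apply_moves", "payload": {
  "delta_rot": [
    [0, 0, 0],
    [0, 0, 0],
    [0, 0, 0],
    [0, 0, 0],
    [0, 0, 0],
    [0, 0, 0],
    [0, 0, 0],
    [0, 0, 0],
    [0, 0, 0],
    [0, 0, 0],
    [0, 0, 0],
    [0, 0, 0],
    [0, 0, 0],
    [0, 0, 0],
    [0, 0, 0],
    [0, 0, 0]
  ],
  "xyz": [
    [0.09, -0.3, 1],
    [0, 0, 1],
    [0, 0, 1],
    [0, 0, 1],
    [0, 0, 1],
    [0, 0, 1],
    [0, 0, 1],
    [0, 0, 0.4],
    [0, 0, 0.3],
    [0, 0, 0],
    [0, 0, 0],
    [0, 0, 0],
    [0, 0, 0],
    [0, 0, 0],
    [0, 0, 0],
    [0, 0, 0]
  ],
  "hand": [-1, -1, -1, -1, -1, -1, -1, -1, -1, -1, 1, 1, 1, 1, 1, 1]
}}

```text
clock: 6.52
position: [656.6, 18.3, 39.9]
ee_rot: [-0.628, 0.778, -0.001, 0.002]
contact_force: [0.5, 0.1, 5.5]
gripper_width: 54.3
grasp_force: 64.2
```

```bash
cat >> h.py <<'E'
def here():
    P=[]
    s=state(); print('pos',np.round(s['position'],1),'ee',np.round(s['ee_rot'],3),'w',round(s['gripper_width'],1),'gf',round(s['grasp_force'],1),'F',np.round(s['contact_force'],1),'t',round(s['clock'],2),'q',np.round(s['joints'],2))
E
python3 - <<'E'
from h import *
here()
for x in(430,440,450): plan([441+0*x,-252,150],168)
plan([441,-252,150],174)
E
```

```text
pos [656.6  18.3  39.9] ee [-0.628  0.778 -0.001  0.002] w 54.3 gf 64.2 F [0.5 0.1 5.5] t 6.52 q [ 0.27  0.61 -0.13  0.   -0.82 -0.49]
pos [656.6  18.3  39.9] yaw 167.8 tilt 0.27 t 6.5 w 54.3 q6 -0.49
 rotz units -0.03  shift units (x,y,z) [12.37  6.19 -4.4 ]
pos [656.6  18.3  39.9] yaw 167.8 tilt 0.27 t 6.5 w 54.3 q6 -0.49
 rotz units -0.03  shift units (x,y,z) [12.37  6.19 -4.4 ]
pos [656.6  18.3  39.9] yaw 167.8 tilt 0.27 t 6.5 w 54.3 q6 -0.49
 rotz units -0.03  shift units (x,y,z) [12.37  6.19 -4.4 ]
pos [656.6  18.3  39.9] yaw 167.8 tilt 0.27 t 6.5 w 54.3 q6 -0.49
 rotz units -1.03  shift units (x,y,z) [11.66  7.45 -4.4 ]
```

Request:
{"api": "apply_moves", "payload": {
  "delta_rot": [
    [0, 0, 0],
    [0, 0, 0],
    [0, 0, 0],
    [0, 0, 0],
    [0, 0, 0],
    [0, 0, 0],
    [0, 0, 0],
    [0, 0, 0],
    [0, 0, 0],
    [0, 0, 0]
  ],
  "xyz": [
    [0, 0, 0],
    [0, 0, 0],
    [0, 0, 0.2],
    [0, 0, 0.1],
    [0, 0, 0],
    [0, 0, 0],
    [0, 0, 0],
    [0, 0, 0],
    [0, 0, 0],
    [0, 0, 0]
  ],
  "hand": [-0.8, -0.8, -0.8, -0.8, 1, 1, 1, 1, 1, 1]
}}

```text
clock: 7.35
position: [655.3, 18.0, 30.0]
ee_rot: [-0.628, 0.778, -0.0, 0.0]
contact_force: [1.2, -0.5, -0.2]
gripper_width: 54.7
grasp_force: 61.2
```

```bash
python3 - <<'E'
from h import *
here()
for i in range(4): eyes.get_image('top'); here()
plan([441,-252,150],168)
E
```

```text
pos [655.3  18.   30. ] ee [-0.628  0.778 -0.     0.   ] w 54.7 gf 61.2 F [ 1.2 -0.5 -0.2] t 7.35 q [ 0.27  0.62 -0.14  0.   -0.81 -0.49]
pos [655.3  18.   30. ] ee [-0.628  0.778 -0.     0.   ] w 54.1 gf 61.2 F [ 1.5 -1.4 -0.2] t 7.4 q [ 0.27  0.62 -0.14  0.   -0.81 -0.49]
pos [655.2  18.   29.9] ee [-0.628  0.778 -0.     0.   ] w 54.3 gf 61.2 F [ 1.8 -0.4 -0.2] t 7.45 q [ 0.27  0.62 -0.14  0.   -0.81 -0.49]
pos [655.2  18.   30. ] ee [-0.628  0.778 -0.     0.   ] w 54.8 gf 61.2 F [ 1.4 -2.1  0.8] t 7.5 q [ 0.27  0.62 -0.14  0.   -0.81 -0.49]
pos [655.1  18.   30. ] ee [-0.628  0.778 -0.     0.   ] w 54.4 gf 61.2 F [ 1.7 -0.8  0.2] t 7.55 q [ 0.27  0.62 -0.14  0.   -0.81 -0.49]
pos [655.1  18.   30. ] yaw 167.8 tilt 0.04 t 7.5 w 54.4 q6 -0.49
 rotz units -0.04  shift units (x,y,z) [12.35  6.13 -4.8 ]
```

```bash
python3 - <<'E'
from h import *
plan([444.4,-348,150],167.9)
E
```

```text
pos [655.1  18.   30. ] yaw 167.8 tilt 0.04 t 7.5 w 54.4 q6 -0.49
 rotz units -0.02  shift units (x,y,z) [16.08  5.17 -4.8 ]
```

Request:
{"api": "apply_moves", "payload": {
  "delta_rot": [
    [0, 0, 0],
    [0, 0, 0],
    [0, 0, 0],
    [0, 0, 0],
    [0, 0, 0],
    [0, 0, 0],
    [0, 0, 0],
    [0, 0, 0],
    [0, 0, 0],
    [0, 0, 0],
    [0, 0, 0],
    [0, 0, 0],
    [0, 0, 0],
    [0, 0, 0],
    [0, 0, 0],
    [0, 0, 0],
    [0, 0, 0],
    [0, 0, 0],
    [0, 0, 0],
    [0, 0, 0]
  ],
  "xyz": [
    [0, 0, -0.3],
    [0, 0, -1],
    [0, 0, -1],
    [0, 0, -1],
    [0, 0, -1],
    [0.5, 0.16, -0.5],
    [0.97, 0.31, 0],
    [0.97, 0.31, 0],
    [0.97, 0.31, 0],
    [0.97, 0.31, 0],
    [0.97, 0.31, 0],
    [0.97, 0.31, 0],
    [0.97, 0.31, 0],
    [0.97, 0.31, 0],
    [0.97, 0.31, 0],
    [0.97, 0.31, 0],
    [0.97, 0.31, 0],
    [0.97, 0.31, 0],
    [0.97, 0.31, 0],
    [0.97, 0.31, 0]
  ],
  "hand": [1, 1, 1, 1, 1, 1, 1, 1, 1, 1, 1, 1, 1, 1, 1, 1, 1, 1, 1, 1]
}}

```text
clock: 9.22
position: [467.6, -302.6, 148.8]
ee_rot: [-0.627, 0.779, 0.002, -0.001]
contact_force: [1.0, 1.1, -3.6]
gripper_width: 54.5
grasp_force: 61.2
```

```bash
python3 - <<'E'
from h import *
p=grab('wrist');save(p,'w3.png');here()
plan([444.4,-348,27],167.9)
E
```

```text
pos [ 465.4 -305.3  148.8] ee [-0.626  0.78   0.002 -0.001] w 54.4 gf 61.2 F [-0.4 -2.2 -3.2] t 9.27 q [-0.29  0.35 -0.27 -0.   -0.95  0.07]
pos [ 465.4 -305.3  148.8] yaw 167.5 tilt 0.3 t 9.3 w 54.4 q6 0.07
 rotz units -0.06  shift units (x,y,z) [1.85 0.46 4.87]
```

View pics/w3.png

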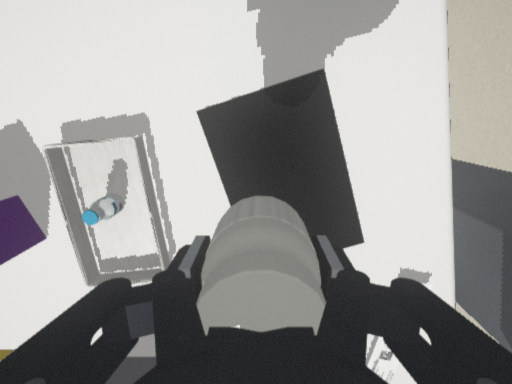

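Jar is held upright above the mat, whose visible outline runs from (200,110) to (360,240) px.

Request:
{"api": "apply_moves", "payload": {
  "delta_rot": [
    [0, 0, 0],
    [0, 0, 0],
    [0, 0, 0],
    [0, 0, 0],
    [0, 0, 0],
    [0, 0, 0],
    [0, 0, 0],
    [0, 0, 0],
    [0, 0, 0]
  ],
  "xyz": [
    [1, 0.33, 0.3],
    [1, 0.32, 0.8],
    [0, 0, 1],
    [0, 0, 1],
    [0, 0, 1],
    [0, 0, 0.5],
    [0, 0, 0.25],
    [0, 0, 0],
    [0, 0, 0]
  ],
  "hand": [1, 1, 1, 1, 1, 1, 1, 1, 1]
}}

```text
clock: 10.02
position: [443.6, -347.5, 28.6]
ee_rot: [-0.628, 0.778, 0.0, -0.0]
contact_force: [-0.2, -0.1, -2.3]
gripper_width: 54.1
grasp_force: 61.1
```

```bash
python3 - <<'E'
from h import *
here(); plan([444.4,-348,26.5],167.9)
E
```

```text
pos [ 443.6 -347.5   28.6] ee [-0.628  0.778  0.    -0.   ] w 54.1 gf 61.1 F [-0.2 -0.1 -2.3] t 10.02 q [-0.38  0.51 -0.38 -0.   -0.68  0.16]
pos [ 443.6 -347.5   28.6] yaw 167.8 tilt 0.02 t 10.0 w 54.1 q6 0.16
 rotz units -0.02  shift units (x,y,z) [ 0.01 -0.04  0.09]
```

Request:
{"api": "apply_moves", "payload": {
  "delta_rot": [
    [0, 0, 0],
    [0, 0, 0],
    [0, 0, 0],
    [0, 0, 0],
    [0, 0, 0],
    [0, 0, 0],
    [0, 0, 0],
    [0, 0, 0],
    [0, 0, 1],
    [0, 0, 1],
    [0, 0, 1],
    [0, 0, 1],
    [0, 0, 1],
    [0, 0, 1],
    [0, 0, 1],
    [0, 0, 1],
    [0, 0, 1],
    [0, 0, 1],
    [0, 0, 1],
    [0, 0, 1]
  ],
  "xyz": [
    [0, 0, 0.09],
    [0, 0, 0],
    [0, 0, 0],
    [0, 0, 0],
    [0, 0, -0.5],
    [0, 0, -1],
    [0, 0, -1],
    [0, 0, -1],
    [0, 0, -1],
    [0, 0, -1],
    [0, 0, -0.5],
    [0, 0, 0],
    [0, 0, 0],
    [0, 0, 0],
    [0, 0, 0],
    [0, 0, 0],
    [0, 0, 0],
    [0, 0, 0],
    [0, 0, 0],
    [0, 0, 0]
  ],
  "hand": [1, -1, -1, -1, -1, -1, -1, -1, -1, -1, -1, -1, -1, -1, -1, -1, -1, -1, -1, -1]
}}

```text
clock: 11.68
position: [444.0, -347.6, 177.0]
ee_rot: [-0.048, 0.999, -0.0, 0.001]
contact_force: [0.1, 1.2, -1.0]
gripper_width: 85.4
grasp_force: 0.0
```

```bash
python3 - <<'E'
from h import *
p=grab('wrist');w=cloud(p);a=sel(w,(444,-348),45,75,100);print(len(a),len(a) and (rect(a),a.mean(0)))
r=nets.masks_of('jar_mid',p)[:1]
for k in r:
  a=w[k['region']];a=a[a[:,2]>80];print(rect(a),a.mean(0))
here();plan([587,-28,176],77.7)
E
```

```text
2497 ((array([ 443.1, -344.9]), array([48.9, 48.7]), 44.0), array([ 441.83326949, -344.89183726,   85.57622873]))
(array([ 443. , -345.2]), array([48.6, 48.7]), 5.8) [ 442.18220383 -344.90100775   85.73633436]
pos [ 444.  -347.6  176.9] ee [-0.051  0.999 -0.     0.   ] w 85.4 gf 0.0 F [-0.1  0.6  0.4] t 11.78 q [-0.38  0.33 -0.23  0.   -1.02 -1.09]
pos [ 444.  -347.6  176.9] yaw 95.8 tilt 0.06 t 11.8 w 85.4 q6 -1.09
 rotz units 3.01  shift units (x,y,z) [-2.87 13.71  0.04]
```

Request:
{"api": "apply_moves", "payload": {
  "delta_rot": [
    [0, 0, 1],
    [0, 0, 1],
    [0, 0, 1],
    [0, 0, 0],
    [0, 0, 0],
    [0, 0, 0],
    [0, 0, 0],
    [0, 0, 0],
    [0, 0, 0],
    [0, 0, 0],
    [0, 0, 0],
    [0, 0, 0],
    [0, 0, 0],
    [0, 0, 0],
    [0, 0, 0],
    [0, 0, 0],
    [0, 0, 0],
    [0, 0, 0],
    [0, 0, 0]
  ],
  "xyz": [
    [0, 0, 0],
    [0, 0, 0],
    [0, 0, 0],
    [-0.2, 0.98, -0.5],
    [-0.2, 0.98, -0.5],
    [-0.2, 0.98, 0],
    [-0.2, 0.98, 0],
    [-0.2, 0.98, 0],
    [-0.2, 0.98, 0],
    [-0.2, 0.98, 0],
    [-0.2, 0.98, 0],
    [-0.2, 0.98, 0],
    [-0.2, 0.98, 0],
    [-0.2, 0.98, 0],
    [-0.2, 0.98, 0],
    [-0.2, 0.98, 0],
    [-0.25, 0.97, 0],
    [0, 0, 0],
    [0, 0, 0]
  ],
  "hand": [-1, -1, -1, -1, -1, -1, -1, -1, -1, -1, -1, -1, -1, -1, -1, -1, -1, -1, -1]
}}

```text
clock: 13.37
position: [586.4, -26.6, 201.3]
ee_rot: [0.104, 0.995, 0.0, 0.0]
contact_force: [0.0, -0.2, -0.5]
gripper_width: 85.5
grasp_force: 0.0
```

```bash
python3 - <<'E'
from h import *
p=grab('wrist');w=cloud(p);a=sel(w,(587,-28),48,86,105);print(len(a),rect(a),a.mean(0))
organiser(p)
here();plan([*rect(a)[0],44],77.7)
E
```

```text
3802 (array([587.5, -25.8]), array([60.1, 55.4]), 77.1) [585.79798143 -25.50539187  94.69167601]
back 905 yaw 77.9 [713.  -27.4]
right 443 yaw -12.3 [566.4 -88. ]
hull (array([628.3, -12.4]), array([180.1, 180.5]), 77.9) 0.85
pos [585.8 -28.  201.4] ee [ 0.106  0.994 -0.    -0.   ] w 85.3 gf 0.0 F [-0.2 -0.4 -0.2] t 13.47 q [ 0.23  0.34 -0.13 -0.   -1.09 -2.01]
pos [585.8 -28.  201.4] yaw 77.9 tilt 0.01 t 13.5 w 85.3 q6 -2.01
 rotz units 0.03  shift units (x,y,z) [-0.05  0.1   6.3 ]
```

Request:
{"api": "apply_moves", "payload": {
  "delta_rot": [
    [0, 0, 0],
    [0, 0, 0],
    [0, 0, 0],
    [0, 0, 0],
    [0, 0, 0],
    [0, 0, 0],
    [0, 0, 0],
    [0, 0, 0],
    [0, 0, 0],
    [0, 0, 0],
    [0, 0, 0],
    [0, 0, 0],
    [0, 0, 0],
    [0, 0, 0]
  ],
  "xyz": [
    [-0.05, 0.05, 0.8],
    [0, 0, 1],
    [0, 0, 1],
    [0, 0, 1],
    [0, 0, 1],
    [0, 0, 1],
    [0, 0, 0.5],
    [0, 0, 0],
    [0, 0, 0],
    [0, 0, 0],
    [0, 0, 0],
    [0, 0, 0],
    [0, 0, 0],
    [0, 0, 0]
  ],
  "hand": [-1, -1, -1, -1, -1, -1, -1, -1, -1, 1, 1, 1, 1, 1]
}}

```text
clock: 14.63
position: [588.9, -26.6, 45.7]
ee_rot: [0.106, 0.994, 0.0, 0.002]
contact_force: [-1.0, 0.9, 5.6]
gripper_width: 59.6
grasp_force: 64.8
```

```bash
python3 - <<'E'
from h import *
here();plan([435.7,-252,165],77.8)
E
```

```text
pos [588.9 -26.6  45.7] ee [0.106 0.994 0.    0.002] w 59.6 gf 64.8 F [-1.   0.9  5.6] t 14.63 q [ 0.23  0.52 -0.3   0.   -0.75 -2.01]
pos [588.9 -26.6  45.7] yaw 77.8 tilt 0.2 t 14.6 w 59.6 q6 -2.01
 rotz units 0.0  shift units (x,y,z) [  4.08 -10.11  -4.77]
```

Request:
{"api": "apply_moves", "payload": {
  "delta_rot": [
    [0, 0, 0],
    [0, 0, 0],
    [0, 0, 0]
  ],
  "xyz": [
    [0, 0, 0],
    [0, 0, 0],
    [0, 0, 0]
  ],
  "hand": [1, 1, 1]
}}

```text
clock: 14.88
position: [588.9, -26.6, 45.7]
ee_rot: [0.106, 0.994, 0.0, 0.002]
contact_force: [0.5, 0.8, 6.9]
gripper_width: 59.7
grasp_force: 64.8
```

```bash
python3 - <<'E'
from h import *
here();plan([435.7,-252,165],77.8)
E
```

```text
pos [588.9 -26.6  45.7] ee [0.106 0.994 0.    0.002] w 59.7 gf 64.8 F [0.5 0.8 6.9] t 14.88 q [ 0.23  0.52 -0.3   0.   -0.75 -2.01]
pos [588.9 -26.6  45.7] yaw 77.8 tilt 0.19 t 14.9 w 59.7 q6 -2.01
 rotz units 0.0  shift units (x,y,z) [  4.08 -10.11  -4.77]
```

Request:
{"api": "apply_moves", "payload": {
  "delta_rot": [
    [0, 0, 0],
    [0, 0, 0],
    [0, 0, 0],
    [0, 0, 0],
    [0, 0, 0],
    [0, 0, 0],
    [0, 0, 0],
    [0, 0, 0],
    [0, 0, 0],
    [0, 0, 0],
    [0, 0, 0],
    [0, 0, 0],
    [0, 0, 0],
    [0, 0, 0],
    [0, 0, 0],
    [0, 0, 0],
    [0, 0, 0],
    [0, 0, 0]
  ],
  "xyz": [
    [0, 0, -0.3],
    [0, 0, -1],
    [0, 0, -1],
    [0, 0, -1],
    [0, 0, -1],
    [0.2, -0.5, -0.5],
    [0.39, -0.96, 0],
    [0.39, -0.96, 0],
    [0.39, -0.96, 0],
    [0.39, -0.96, 0],
    [0.39, -0.96, 0],
    [0.39, -0.96, 0],
    [0.39, -0.96, 0],
    [0.39, -0.96, 0],
    [0.39, -0.96, 0],
    [0.39, -0.96, 0],
    [0, 0, 0],
    [0, 0, 0]
  ],
  "hand": [1, 1, 1, 1, 1, 1, 1, 1, 1, 1, 1, 1, 1, 1, 1, 1, 1, 1]
}}

```text
clock: 16.38
position: [432.0, -252.6, 163.4]
ee_rot: [0.108, 0.994, 0.0, -0.001]
contact_force: [-0.4, 0.3, -0.0]
gripper_width: 59.6
grasp_force: 64.8
```

```bash
python3 - <<'E'
from h import *
here();plan([435.7,-252,44],77.8)
E
```

```text
pos [ 432.  -252.6  163.4] ee [ 0.108  0.994  0.    -0.001] w 59.6 gf 64.8 F [-0.4  0.3 -0. ] t 16.38 q [-0.2   0.24 -0.39 -0.   -0.94 -1.58]
pos [ 432.  -252.6  163.4] yaw 77.6 tilt 0.09 t 16.4 w 59.6 q6 -1.58
 rotz units -0.03  shift units (x,y,z) [-0.14  0.06  4.78]
```

Request:
{"api": "apply_moves", "payload": {
  "delta_rot": [
    [0, 0, 0],
    [0, 0, 0],
    [0, 0, 0],
    [0, 0, 0],
    [0, 0, 0],
    [0, 0, 0],
    [0, 0, 0],
    [0, 0, 0]
  ],
  "xyz": [
    [-0.14, 0.06, 0.8],
    [0, 0, 1],
    [0, 0, 1],
    [0, 0, 1],
    [0, 0, 0.6],
    [0, 0, 0.3],
    [0, 0, 0],
    [0, 0, 0]
  ],
  "hand": [1, 1, 1, 1, 1, 1, 1, 1]
}}

```text
clock: 17.05
position: [438.1, -250.9, 46.6]
ee_rot: [0.106, 0.994, -0.0, 0.0]
contact_force: [0.4, -0.6, -0.7]
gripper_width: 59.5
grasp_force: 64.9
```

```bash
python3 - <<'E'
from h import *
here();plan([435.7,-252,42],77.8)
E
```

```text
pos [ 438.1 -250.9   46.6] ee [ 0.106  0.994 -0.     0.   ] w 59.5 gf 64.9 F [ 0.4 -0.6 -0.7] t 17.05 q [-0.2   0.41 -0.51  0.   -0.65 -1.59]
pos [ 438.1 -250.9   46.6] yaw 77.8 tilt 0.01 t 17.1 w 59.5 q6 -1.59
 rotz units 0.0  shift units (x,y,z) [ 0.09 -0.06  0.18]
```

Request:
{"api": "apply_moves", "payload": {
  "delta_rot": [
    [0, 0, 0],
    [0, 0, 0],
    [0, 0, 0],
    [0, 0, 0],
    [0, 0, 0],
    [0, 0, 0],
    [0, 0, 0],
    [0, 0, 0],
    [0, 0, 0],
    [0, 0, 0],
    [0, 0, 0],
    [0, 0, 0]
  ],
  "xyz": [
    [0, 0, 0.1],
    [0, 0, 0.07],
    [0, 0, 0],
    [0, 0, 0],
    [0, 0, 0],
    [0, 0, -0.3],
    [0, 0, -0.7],
    [0, 0, -1],
    [0, 0, -1],
    [0, 0, -1],
    [0, 0, -1],
    [0, 0, -1]
  ],
  "hand": [1, 1, 1, -0.75, -0.75, -0.75, -0.75, -0.75, -0.75, -0.75, -0.75, -0.75]
}}

```text
clock: 18.05
position: [437.4, -251.1, 194.3]
ee_rot: [0.107, 0.994, -0.0, 0.001]
contact_force: [0.8, -0.4, 1.1]
gripper_width: 74.4
grasp_force: 0.0
```

```bash
python3 - <<'E'
from h import *
p=grab('wrist');w=cloud(p);a=sel(w,(438,-251),48,82,100);print(len(a),rect(a),a.mean(0))
here();plan([643,-36,190],77.8)
E
```

```text
3904 (array([ 436.6, -250.6]), array([60.2, 55.3]), 77.7) [ 435.13205397 -250.30192856   90.69499866]
pos [ 440.5 -252.5  199.8] ee [ 0.106  0.994 -0.002  0.006] w 74.9 gf 0.0 F [ 1.2 -0.9  3.8] t 18.1 q [-0.2   0.21 -0.33  0.   -1.02 -1.59]
pos [ 440.5 -252.5  199.8] yaw 77.9 tilt 0.68 t 18.1 w 74.9 q6 -1.59
 rotz units 0.01  shift units (x,y,z) [-6.09 10.17  0.39]
```

Request:
{"api": "apply_moves", "payload": {
  "delta_rot": [
    [0, 0, 0],
    [0, 0, 0],
    [0, 0, 0],
    [0, 0, 0],
    [0, 0, 0],
    [0, 0, 0],
    [0, 0, 0],
    [0, 0, 0],
    [0, 0, 0],
    [0, 0, 0],
    [0, 0, 0],
    [0, 0, 0],
    [0, 0, 0],
    [0, 0, 0]
  ],
  "xyz": [
    [-0.56, 0.92, 0],
    [-0.56, 0.92, 0],
    [-0.56, 0.92, 0],
    [-0.56, 0.92, 0],
    [-0.56, 0.92, 0],
    [-0.56, 0.92, 0],
    [-0.56, 0.92, 0],
    [-0.56, 0.92, 0],
    [-0.56, 0.92, 0.5],
    [-0.56, 0.92, 0.5],
    [-0.56, 0.92, 0.5],
    [0, 0, 0],
    [0, 0, 0],
    [0, 0, 0]
  ],
  "hand": [-0.15, -0.15, -0.15, -0.15, -0.15, -0.15, -0.15, -0.15, -0.15, -0.15, -0.15, -0.15, -0.15, -0.15]
}}

```text
clock: 19.27
position: [641.6, -36.6, 155.0]
ee_rot: [0.106, 0.994, -0.0, 0.0]
contact_force: [-0.7, -0.5, 0.0]
gripper_width: 48.9
grasp_force: 0.0
```

```bash
python3 - <<'E'
from h import *
p=grab('wrist');w=cloud(p);save(p,'w4.png');a=sel(w,(644,-35.5),25,46,60);print(len(a),rect(a),circ(a),a.mean(0))
a=sel(w,(644,-35.5),25,12,60);print('all',rect(a))
organiser(p);here();plan([644,-36,16],77.8)
# round mark & seats: dark pixels on floor
g=cv2.cvtColor(p['frame'],cv2.COLOR_RGB2GRAY); m=(w[...,2]<12)&(w[...,2]>1)&(np.hypot(w[...,0]-628,w[...,1]+13)<75)
m&=~(np.hypot(w[...,0]-644,w[...,1]+36)<25)
d=w[m&(g<40)]; print(np.percentile(g[m],[2,10,50,90]),len(d))
E
```

```text
221 (array([644.8, -34.3]), array([13.8, 14.8]), 78.2) (array([644.7, -34.4]), 7.5) [644.00536799 -34.32264553  51.51853047]
all (array([643. , -34.4]), array([21.5, 18.3]), 80.1)
back 833 yaw 77.9 [719.8   4.1]
right 775 yaw -12.0 [567.9 -88.3]
hull (array([628.2, -12.5]), array([179.9, 179.6]), 77.9) 0.7
pos [641.5 -37.2 155.7] ee [0.107 0.994 0.    0.001] w 49.1 gf 0.0 F [ 0.4 -0.2 -1. ] t 19.37 q [ 0.19  0.47 -0.05  0.   -1.05 -1.98]
pos [641.5 -37.2 155.7] yaw 77.7 tilt 0.07 t 19.4 w 49.1 q6 -1.98
 rotz units -0.01  shift units (x,y,z) [-0.09  0.07  5.59]
[ 50.  53. 140. 144.] 0
```

View pics/w4.png

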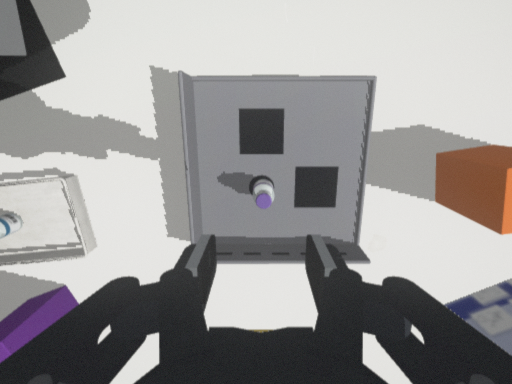

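The organiser now holds only the old vial, with its cap at (264,198) px. The square marks are at (261,131) and (316,187).

```bash
python3 - <<'E'
from h import *
p=grab('wrist');w=cloud(p)
g=cv2.cvtColor(p['frame'],cv2.COLOR_RGB2GRAY)
o=[]
for x0,x1,y0,y1 in((232,292,100,160),(290,345,158,214)):
  m=g[y0:y1,x0:x1]<75; a=w[y0:y1,x0:x1][m]; a=a[~np.isnan(a[:,0])]; print(len(a),rect(a),a.mean(0)); o.append(rect(a)[0])
s1,s2=o # front (-38,-20), left (20,38)
c,s=np.cos(np.radians(-12.1)),np.sin(np.radians(-12.1)); R=np.array([[c,-s],[s,c]])
print(s1+R@[58,0], s2+R@[0,-58]); print('org',s1-R@[-38,-20],s2-R@[20,38])
here()
E
```

```text
1914 (array([587.2, -24.2]), array([44.4, 43.4]), 78.0) [586.37457258 -24.02498277   5.23552586]
1625 (array([656.3,  20.3]), array([44.2, 43.9]), 77.5) [655.54930432  20.36208282   5.20949752]
[643.91142773 -36.35787665] [644.14212335 -36.41142773]
org [628.54813425 -12.60984066] [628.77882987 -12.66339174]
pos [641.5 -37.2 155.7] ee [0.107 0.994 0.    0.001] w 49.5 gf 0.0 F [-0.8 -0.8  0.1] t 19.42 q [ 0.19  0.47 -0.05  0.   -1.05 -1.98]
```

Request:
{"api": "apply_moves", "payload": {
  "delta_rot": [
    [0, 0, 0],
    [0, 0, 0],
    [0, 0, 0],
    [0, 0, 0],
    [0, 0, 0],
    [0, 0, 0],
    [0, 0, 0],
    [0, 0, 0],
    [0, 0, 0],
    [0, 0, 0],
    [0, 0, 0],
    [0, 0, 0],
    [0, 0, 0],
    [0, 0, 0],
    [0, 0, 0],
    [0, 0, 0]
  ],
  "xyz": [
    [-0.1, 0.1, 0.8],
    [0, 0, 1],
    [0, 0, 1],
    [0, 0, 1],
    [0, 0, 1],
    [0, 0, 0.6],
    [0, 0, 0.35],
    [0, 0, 0],
    [0, 0, 0],
    [0, 0, 0],
    [0, 0, 0],
    [0, 0, 0],
    [0, 0, 0],
    [0, 0, 0],
    [0, 0, 0],
    [0, 0, 0]
  ],
  "hand": [-0.15, -0.15, -0.15, -0.15, -0.15, -0.15, -0.15, -0.15, -0.15, -0.15, 1, 1, 1, 1, 1, 1]
}}

```text
clock: 20.75
position: [645.7, -34.4, 12.2]
ee_rot: [0.106, 0.994, 0.0, 0.001]
contact_force: [-0.6, -0.7, 6.6]
gripper_width: 20.2
grasp_force: 58.8
```

```bash
python3 - <<'E'
from h import *
here();plan([435,338.5,100],77.8)
E
```

```text
pos [645.7 -34.4  12.2] ee [0.106 0.994 0.    0.001] w 20.2 gf 58.8 F [-0.6 -0.7  6.6] t 20.75 q [ 0.2   0.63 -0.18  0.   -0.76 -1.98]
pos [645.7 -34.4  12.2] yaw 77.8 tilt 0.13 t 20.8 w 20.2 q6 -1.98
 rotz units 0.0  shift units (x,y,z) [11.39 12.8  -3.51]
```

Request:
{"api": "apply_moves", "payload": {
  "delta_rot": [
    [0, 0, 0],
    [0, 0, 0],
    [0, 0, 0],
    [0, 0, 0],
    [0, 0, 0],
    [0, 0, 0],
    [0, 0, 0],
    [0, 0, 0],
    [0, 0, 0],
    [0, 0, 0],
    [0, 0, 0],
    [0, 0, 0],
    [0, 0, 0],
    [0, 0, 0],
    [0, 0, 0],
    [0, 0, 0],
    [0, 0, 0],
    [0, 0, 0],
    [0, 0, 0]
  ],
  "xyz": [
    [0, 0, -0.3],
    [0, 0, -1],
    [0, 0, -1],
    [0, 0, -1],
    [0, 0, -1],
    [0.5, 0.56, -1],
    [0.9, 1, -0.2],
    [0.9, 1, 0],
    [0.9, 1, 0],
    [0.9, 1, 0],
    [0.9, 1, 0],
    [0.9, 1, 0],
    [0.9, 1, 0],
    [0.9, 1, 0],
    [0.9, 1, 0],
    [0.9, 1, 0],
    [0.9, 1, 0],
    [0, 0, 0],
    [0, 0, 0]
  ],
  "hand": [1, 1, 1, 1, 1, 1, 1, 1, 1, 1, 1, 1, 1, 1, 1, 1, 1, 1, 1]
}}

```text
clock: 22.33
position: [450.7, 304.3, 148.4]
ee_rot: [0.105, 0.994, -0.0, -0.0]
contact_force: [-0.2, -0.8, -0.7]
gripper_width: 20.5
grasp_force: 58.7
```

```bash
python3 - <<'E'
from h import *
p=grab('wrist');w=cloud(p);save(p,'w5.png')
for r in nets.masks_of('dish',p)[:2]:
  a=w[r['region']];a=a[(a[:,2]<20)];print(r['score'],r['bbox'],len(a),rect(a),circ(a))
here();plan([435,338.5,9.5],77.8)
E
```

```text
0.75 [248.2, 123.4, 331.7, 208.6] 5596 (array([434.2, 335.7]), array([84.1, 84. ]), 35.6) (array([436.9, 335.8]), 45.0)
pos [451.6 302.6 148.2] ee [ 0.106  0.994 -0.    -0.   ] w 20.1 gf 58.7 F [-0.3 -0.2  0.1] t 22.43 q [ 0.89  0.32 -0.31 -0.   -0.94 -2.67]
pos [451.6 302.6 148.2] yaw 77.8 tilt 0.04 t 22.4 w 20.1 q6 -2.67
 rotz units -0.0  shift units (x,y,z) [0.95 1.26 5.55]
```

View pics/w5.png

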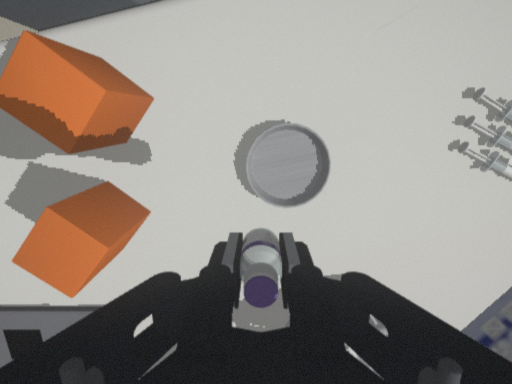

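The dish is centred at (288,165) px and the old vial is held upright.

Request:
{"api": "apply_moves", "payload": {
  "delta_rot": [
    [0, 0, 0],
    [0, 0, 0],
    [0, 0, 0],
    [0, 0, 0],
    [0, 0, 0],
    [0, 0, 0],
    [0, 0, 0],
    [0, 0, 0],
    [0, 0, 0]
  ],
  "xyz": [
    [0.47, 0.6, 0.2],
    [0.47, 0.6, 0.8],
    [0, 0, 1],
    [0, 0, 1],
    [0, 0, 1],
    [0, 0, 0.9],
    [0, 0, 0.5],
    [0, 0, 0],
    [0, 0, 0]
  ],
  "hand": [1, 1, 1, 1, 1, 1, 1, 1, 1]
}}

```text
clock: 23.18
position: [435.8, 336.2, 13.0]
ee_rot: [0.107, 0.994, -0.001, -0.0]
contact_force: [-0.1, -0.3, 0.4]
gripper_width: 20.0
grasp_force: 59.1
```

```bash
python3 - <<'E'
from h import *
here();plan([435,337,9.2],77.8)
E
```

```text
pos [435.8 336.2  13. ] ee [ 0.107  0.994 -0.001 -0.   ] w 20.0 gf 59.1 F [-0.1 -0.3  0.4] t 23.18 q [ 0.95  0.52 -0.43  0.   -0.63 -2.74]
pos [435.8 336.2  13. ] yaw 77.7 tilt 0.08 t 23.2 w 20.0 q6 -2.74
 rotz units -0.02  shift units (x,y,z) [0.04 0.03 0.15]
```

Request:
{"api": "apply_moves", "payload": {
  "delta_rot": [
    [0, 0, 0],
    [0, 0, 0],
    [0, 0, 0],
    [0, 0, 0],
    [0, 0, 0],
    [0, 0, 0],
    [0, 0, 0],
    [0, 0, 0],
    [0, 0, 0],
    [0, 0, 0],
    [0, 0, 0],
    [0, 0, 0]
  ],
  "xyz": [
    [0, 0, 0.1],
    [0, 0, 0.06],
    [0, 0, 0],
    [0, 0, 0],
    [0, 0, 0],
    [0, 0, 0],
    [0, 0, -0.3],
    [0, 0, -0.7],
    [0, 0, -1],
    [0, 0, -1],
    [0, 0, -1],
    [0, 0, -1]
  ],
  "hand": [1, 1, 1, 0.1, 0.1, 0.1, 0.1, 0.1, 0.1, 0.1, 0.1, 0.1]
}}

```text
clock: 24.18
position: [435.1, 337.2, 136.2]
ee_rot: [0.106, 0.994, 0.0, 0.0]
contact_force: [0.0, -0.1, -0.1]
gripper_width: 38.7
grasp_force: 0.0
```

```bash
python3 - <<'E'
from h import *
p=grab('wrist');w=cloud(p)
a=sel(w,(435,337),25,40,60);print(len(a),len(a)and(rect(a),np.percentile(a[:,2],[5,50,95])))
a=sel(w,(435,337),25,12,60);print(len(a),len(a)and(rect(a)))
here();plan([623,-315,170],80)
E
```

```text
273 ((array([434.5, 337.5]), array([14.4, 14.8]), 40.7), array([42.51530757, 48.80002982, 50.03151527]))
554 (array([432.9, 338. ]), array([21.1, 18. ]), 77.1)
pos [437.6 339.6 141.9] ee [0.106 0.994 0.004 0.004] w 38.2 gf 0.0 F [1.1 1.  3.4] t 24.23 q [ 0.95  0.34 -0.3   0.   -0.92 -2.74]
pos [437.6 339.6 141.9] yaw 77.9 tilt 0.64 t 24.2 w 38.2 q6 -2.74
 rotz units -0.35  shift units (x,y,z) [-11.85 -24.5   -1.13]
```

Request:
{"api": "apply_moves", "payload": {
  "delta_rot": [
    [0, 0, 0],
    [0, 0, 0],
    [0, 0, 0],
    [0, 0, 0],
    [0, 0, 0],
    [0, 0, 0],
    [0, 0, 0],
    [0, 0, 0],
    [0, 0, 0],
    [0, 0, 0],
    [0, 0, 0],
    [0, 0, 0],
    [0, 0, 0],
    [0, 0, 0],
    [0, 0, 0],
    [0, 0, 0],
    [0, 0, 0],
    [0, 0, 0],
    [0, 0, 0],
    [0, 0, 0]
  ],
  "xyz": [
    [-0.54, -1, -0.4],
    [-0.54, -1, -0.4],
    [-0.54, -1, -0.4],
    [-0.54, -1, 0],
    [-0.54, -1, 0],
    [-0.54, -1, 0],
    [-0.54, -1, 0],
    [-0.54, -1, 0],
    [-0.54, -1, 0],
    [-0.54, -1, 0],
    [-0.54, -1, 0],
    [-0.54, -1, 0],
    [-0.54, -1, 0],
    [-0.54, -1, 0],
    [-0.54, -1, 0],
    [-0.54, -1, 0],
    [-0.54, -1, 0],
    [-0.54, -1, 0],
    [-0.54, -1, 0],
    [-0.54, -1, 0]
  ],
  "hand": [-0.15, -0.15, -0.15, -0.15, -0.15, -0.15, -0.15, -0.15, -0.15, -0.15, -0.15, -0.15, -0.15, -0.15, -0.15, -0.15, -0.15, -0.15, -0.15, -0.15]
}}

```text
clock: 25.9
position: [593.3, -209.9, 164.8]
ee_rot: [0.106, 0.994, 0.0, 0.0]
contact_force: [0.8, -0.1, -0.0]
gripper_width: 49.4
grasp_force: 0.0
```

Request:
{"api": "apply_moves", "payload": {
  "delta_rot": [
    [0, 0, 0],
    [0, 0, 0],
    [0, 0, 0],
    [0, 0, 0],
    [0, 0, 0],
    [0, 0, 0]
  ],
  "xyz": [
    [-0.5, -1, 0],
    [-0.5, -1, 0],
    [-0.5, -1, 0],
    [-0.5, -0.9, 0],
    [0, 0, 0],
    [0, 0, 0]
  ],
  "hand": [-0.15, -0.15, -0.15, -0.15, -0.15, -0.15]
}}

```text
clock: 26.4
position: [621.0, -315.5, 163.8]
ee_rot: [0.108, 0.994, 0.0, -0.0]
contact_force: [-0.7, 0.5, -0.7]
gripper_width: 48.8
grasp_force: 0.0
```

```bash
python3 - <<'E'
from h import *
p=grab('wrist');w=cloud(p);save(p,'w6.png')
a=sel(w,(623,-315),25,40,60);print(len(a),rect(a),np.percentile(a[:,2],[5,50,95]))
for r in nets.masks_of('fresh_vial_mid',p)[:2]:
  a=w[r['region']];a=a[a[:,2]>8];print(r['score'],r['bbox'],rect(a),np.percentile(a[:,2],[2,50,98]))
for r in nets.masks_of('steel_tray',p)[:1]:
  a=w[r['region']];print(rect(a[a[:,2]<30]))
here();plan([*rect(a)[0],7],77.8)
E
```

```text
203 (array([ 623.3, -316.3]), array([13.6, 13.8]), 77.7) [43.01041987 47.41114642 48.60999257]
0.91 [249.2, 176.9, 270.4, 203.3] (array([ 621.4, -315.8]), array([21. , 17.5]), 69.4) [11.54935054 36.85278947 48.63576148]
(array([ 628.3, -308. ]), array([168.7, 101.1]), 83.8)
pos [ 621.2 -313.5  164.6] ee [ 0.106  0.994  0.    -0.   ] w 49.1 gf 0.0 F [-0.3 -0.7  0.2] t 26.55 q [-0.24  0.55  0.11 -0.   -1.13 -1.55]
pos [ 621.2 -313.5  164.6] yaw 77.8 tilt 0.02 t 26.6 w 49.1 q6 -1.55
 rotz units 0.0  shift units (x,y,z) [-0.21  0.4   6.3 ]
```

View pics/w6.png

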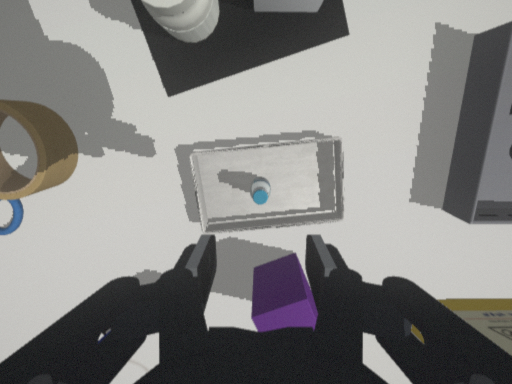

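The fresh vial is at (260,193) px, in the middle of the tray and clear of its walls. The purple box at (283,290) is not in the way.

Request:
{"api": "apply_moves", "payload": {
  "delta_rot": [
    [0, 0, 0],
    [0, 0, 0],
    [0, 0, 0],
    [0, 0, 0],
    [0, 0, 0],
    [0, 0, 0],
    [0, 0, 0],
    [0, 0, 0],
    [0, 0, 0],
    [0, 0, 0],
    [0, 0, 0],
    [0, 0, 0],
    [0, 0, 0],
    [0, 0, 0],
    [0, 0, 0],
    [0, 0, 0]
  ],
  "xyz": [
    [-0.1, -0.09, 0.8],
    [0, 0, 1],
    [0, 0, 1],
    [0, 0, 1],
    [0, 0, 1],
    [0, 0, 0.9],
    [0, 0, 0.5],
    [0, 0, 0],
    [0, 0, 0],
    [0, 0, 0],
    [0, 0, 0],
    [0, 0, 0],
    [0, 0, 0],
    [0, 0, 0],
    [0, 0, 0],
    [0, 0, 0]
  ],
  "hand": [-0.15, -0.15, -0.15, -0.15, -0.15, -0.15, -0.15, -0.15, -0.15, -0.15, 1, 1, 1, 1, 1, 1]
}}

```text
clock: 27.88
position: [624.5, -317.5, 11.2]
ee_rot: [0.106, 0.994, -0.0, 0.001]
contact_force: [-0.3, 1.2, 7.0]
gripper_width: 20.2
grasp_force: 58.8
```

```bash
python3 - <<'E'
from h import *
here();plan([645,-35.8,110],77.8)
E
```

```text
pos [ 624.5 -317.5   11.2] ee [ 0.106  0.994 -0.     0.001] w 20.2 gf 58.8 F [-0.3  1.2  7. ] t 27.88 q [-0.24  0.71 -0.02  0.   -0.84 -1.54]
pos [ 624.5 -317.5   11.2] yaw 77.8 tilt 0.17 t 27.9 w 20.2 q6 -1.54
 rotz units 0.0  shift units (x,y,z) [ 1.58 11.19 -3.95]
```

Request:
{"api": "apply_moves", "payload": {
  "delta_rot": [
    [0, 0, 0],
    [0, 0, 0],
    [0, 0, 0],
    [0, 0, 0],
    [0, 0, 0],
    [0, 0, 0],
    [0, 0, 0],
    [0, 0, 0],
    [0, 0, 0],
    [0, 0, 0],
    [0, 0, 0],
    [0, 0, 0],
    [0, 0, 0],
    [0, 0, 0],
    [0, 0, 0],
    [0, 0, 0],
    [0, 0, 0],
    [0, 0, 0],
    [0, 0, 0]
  ],
  "xyz": [
    [0, 0, -0.3],
    [0, 0, -1],
    [0, 0, -1],
    [0, 0, -1],
    [0, 0, -0.7],
    [0.13, 0.93, 0],
    [0.13, 0.93, 0],
    [0.13, 0.93, 0],
    [0.13, 0.93, 0],
    [0.13, 0.93, 0],
    [0.13, 0.93, 0],
    [0.13, 0.93, 0],
    [0.13, 0.93, 0],
    [0.13, 0.93, 0],
    [0.13, 0.93, 0],
    [0.13, 0.93, 0],
    [0.13, 0.93, 0],
    [0, 0, 0],
    [0, 0, 0]
  ],
  "hand": [1, 1, 1, 1, 1, 1, 1, 1, 1, 1, 1, 1, 1, 1, 1, 1, 1, 1, 1]
}}

```text
clock: 29.47
position: [644.2, -35.1, 109.3]
ee_rot: [0.106, 0.994, 0.0, -0.0]
contact_force: [-0.7, -0.3, -0.3]
gripper_width: 20.3
grasp_force: 58.7
```

```bash
python3 - <<'E'
from h import *
for i in range(2): p=grab('wrist'); 
here();w=cloud(p); g=cv2.cvtColor(p['frame'],cv2.COLOR_RGB2GRAY)
save(p,'w7.png'); plan([645,-36.2,17],77.8)
for i in range(3):
  pass
m=(g<75)&(np.hypot(w[...,0]-644,w[...,1]+36)<20)&(w[...,2]<12); a=w[m]; print(len(a),len(a) and rect(a))
E
```

```text
pos [644.  -36.7 109.2] ee [ 0.107  0.994 -0.    -0.   ] w 20.0 gf 58.7 F [ 0.2  0.2 -0.1] t 29.57 q [ 0.19  0.52 -0.1  -0.   -0.96 -1.98]
pos [644.  -36.7 109.2] yaw 77.8 tilt 0.03 t 29.6 w 20.0 q6 -1.98
 rotz units -0.01  shift units (x,y,z) [-0.03  0.03  3.69]
608 (array([643.9, -36.4]), array([25.2, 25.3]), 32.5)
```

View pics/w7.png

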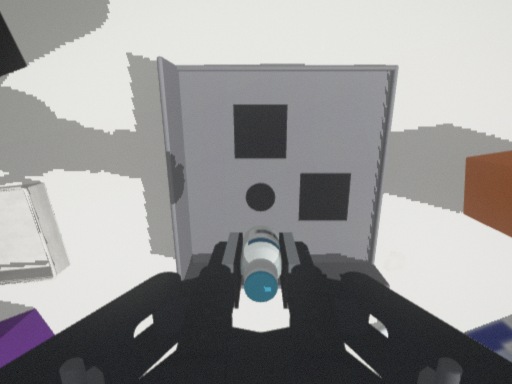

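The round mark is clear at (260,197) px, measured at (643.9, -36.4) mm, and the fresh vial is held upright.

Request:
{"api": "apply_moves", "payload": {
  "delta_rot": [
    [0, 0, 0],
    [0, 0, 0],
    [0, 0, 0],
    [0, 0, 0],
    [0, 0, 0],
    [0, 0, 0],
    [0, 0, 0]
  ],
  "xyz": [
    [-0.03, 0.02, 0.8],
    [0, 0, 1],
    [0, 0, 1],
    [0, 0, 0.6],
    [0, 0, 0.25],
    [0, 0, 0],
    [0, 0, 0]
  ],
  "hand": [1, 1, 1, 1, 1, 1, 1]
}}

```text
clock: 30.15
position: [645.5, -36.8, 18.4]
ee_rot: [0.107, 0.994, -0.0, 0.0]
contact_force: [-0.4, 0.0, -0.5]
gripper_width: 19.9
grasp_force: 58.8
```

```bash
python3 - <<'E'
from h import *
here();plan([645,-36.2,15.2],77.8)
E
```

```text
pos [645.5 -36.8  18.4] ee [ 0.107  0.994 -0.     0.   ] w 19.9 gf 58.8 F [-0.4  0.  -0.5] t 30.15 q [ 0.19  0.63 -0.17  0.   -0.77 -1.98]
pos [645.5 -36.8  18.4] yaw 77.7 tilt 0.04 t 30.1 w 19.9 q6 -1.98
 rotz units -0.01  shift units (x,y,z) [0.03 0.02 0.13]
```

Request:
{"api": "apply_moves", "payload": {
  "delta_rot": [
    [0, 0, 0],
    [0, 0, 0],
    [0, 0, 0],
    [0, 0, 0],
    [0, 0, 0],
    [0, 0, 0],
    [0, 0, 0],
    [0, 0, 0],
    [0, 0, 0],
    [0, 0, 0],
    [0, 0, 0],
    [0, 0, 0],
    [0, 0, 0],
    [0, 0, 0],
    [0, 0, 0]
  ],
  "xyz": [
    [0.02, 0.02, 0.08],
    [0, 0, 0.05],
    [0, 0, 0],
    [0, 0, 0],
    [0, 0, 0],
    [0, 0, 0],
    [0, 0, -0.3],
    [0, 0, -0.7],
    [0, 0, -1],
    [0, 0, -1],
    [0, 0, -1],
    [0, 0, -1],
    [0, 0, -1],
    [0, 0, -1],
    [0, 0, 0]
  ],
  "hand": [1, 1, 1, 0, 0, 0, 0, 0, 0, 0, 0, 0, 0, 0, 0]
}}

```text
clock: 31.4
position: [647.9, -35.3, 197.0]
ee_rot: [0.106, 0.994, 0.001, 0.006]
contact_force: [1.0, 0.8, 0.2]
gripper_width: 42.5
grasp_force: 0.0
```

```bash
python3 - <<'E'
from h import *
p=grab('wrist');w=cloud(p)
a=sel(w,(644,-36),25,46,60);print(len(a),len(a)and(rect(a),np.percentile(a[:,2],[5,50,95])))
here();plan([437.5,-251.2,190],77.8)
E
```

```text
166 ((array([644.2, -35.1]), array([14.3, 13.9]), 28.8), array([47.65718627, 51.93249328, 52.9762106 ]))
pos [646.6 -35.1 194.1] ee [0.106 0.994 0.001 0.004] w 42.8 gf 0.0 F [-0.3 -0.2 -1.3] t 31.45 q [ 0.2   0.44  0.01  0.   -1.13 -1.98]
pos [646.6 -35.1 194.1] yaw 77.8 tilt 0.45 t 31.4 w 42.8 q6 -1.98
 rotz units -0.0  shift units (x,y,z) [  6.35 -10.22   0.16]
```

Request:
{"api": "apply_moves", "payload": {
  "delta_rot": [
    [0, 0, 0],
    [0, 0, 0],
    [0, 0, 0],
    [0, 0, 0],
    [0, 0, 0],
    [0, 0, 0],
    [0, 0, 0],
    [0, 0, 0],
    [0, 0, 0],
    [0, 0, 0],
    [0, 0, 0],
    [0, 0, 0],
    [0, 0, 0],
    [0, 0, 0]
  ],
  "xyz": [
    [0.57, -0.92, 0],
    [0.57, -0.92, 0],
    [0.57, -0.92, 0],
    [0.57, -0.92, 0],
    [0.57, -0.92, 0],
    [0.57, -0.92, 0],
    [0.57, -0.92, 0],
    [0.57, -0.92, 0],
    [0.57, -0.92, 0],
    [0.57, -0.92, 0],
    [0.6, -0.94, 0],
    [0, 0, 0],
    [0, 0, 0],
    [0, 0, 0]
  ],
  "hand": [-0.85, -0.85, -0.85, -0.85, -0.85, -0.85, -0.85, -0.85, -0.85, -0.85, -0.85, -0.85, -0.85, -0.85]
}}

```text
clock: 32.62
position: [437.1, -249.6, 189.5]
ee_rot: [0.107, 0.994, 0.0, -0.0]
contact_force: [0.5, 0.3, 0.1]
gripper_width: 78.6
grasp_force: 0.0
```

```bash
python3 - <<'E'
from h import *
p=grab('wrist');w=cloud(p);a=sel(w,(438,-251),48,82,100);print(len(a),rect(a),a.mean(0))
here();plan([438,-251,41.5],77.8)
E
```

```text
4047 (array([ 436.8, -250.5]), array([60.2, 55.5]), 77.5) [ 435.09258935 -250.14435288   90.6875761 ]
pos [ 437.5 -249.3  189.5] ee [ 0.106  0.994  0.    -0.   ] w 79.0 gf 0.0 F [-0.7  0.4 -0.7] t 32.67 q [-0.2   0.22 -0.35 -0.   -1.01 -1.59]
pos [ 437.5 -249.3  189.5] yaw 77.8 tilt 0.02 t 32.7 w 79.0 q6 -1.59
 rotz units -0.0  shift units (x,y,z) [-0.04 -0.06  5.92]
```

Request:
{"api": "apply_moves", "payload": {
  "delta_rot": [
    [0, 0, 0],
    [0, 0, 0],
    [0, 0, 0],
    [0, 0, 0],
    [0, 0, 0],
    [0, 0, 0],
    [0, 0, 0],
    [0, 0, 0],
    [0, 0, 0],
    [0, 0, 0],
    [0, 0, 0],
    [0, 0, 0],
    [0, 0, 0],
    [0, 0, 0],
    [0, 0, 0],
    [0, 0, 0]
  ],
  "xyz": [
    [-0.02, -0.06, 0.8],
    [0, 0, 1],
    [0, 0, 1],
    [0, 0, 1],
    [0, 0, 1],
    [0, 0, 0.8],
    [0, 0, 0.35],
    [0, 0, 0],
    [0, 0, 0],
    [0, 0, 0],
    [0, 0, 0],
    [0, 0, 0],
    [0, 0, 0],
    [0, 0, 0],
    [0, 0, 0],
    [0, 0, 0]
  ],
  "hand": [-0.85, -0.85, -0.85, -0.85, -0.85, -0.85, -0.85, -0.85, -0.85, 1, 1, 1, 1, 1, 1, 1]
}}

```text
clock: 34.0
position: [438.8, -251.5, 42.6]
ee_rot: [0.106, 0.994, -0.0, 0.002]
contact_force: [-0.1, 1.5, 7.2]
gripper_width: 59.2
grasp_force: 64.7
```

```bash
python3 - <<'E'
from h import *
here();plan([588.9,-26.6,165],77.8)
E
```

```text
pos [ 438.8 -251.5   42.6] ee [ 0.106  0.994 -0.     0.002] w 59.2 gf 64.7 F [-0.1  1.5  7.2] t 34.0 q [-0.2   0.41 -0.52  0.   -0.64 -1.59]
pos [ 438.8 -251.5   42.6] yaw 77.8 tilt 0.21 t 34.0 w 59.2 q6 -1.59
 rotz units 0.0  shift units (x,y,z) [-3.97 10.06 -4.89]
```

Request:
{"api": "apply_moves", "payload": {
  "delta_rot": [
    [0, 0, 0],
    [0, 0, 0],
    [0, 0, 0],
    [0, 0, 0],
    [0, 0, 0],
    [0, 0, 0],
    [0, 0, 0],
    [0, 0, 0],
    [0, 0, 0],
    [0, 0, 0],
    [0, 0, 0],
    [0, 0, 0],
    [0, 0, 0],
    [0, 0, 0],
    [0, 0, 0],
    [0, 0, 0],
    [0, 0, 0],
    [0, 0, 0],
    [0, 0, 0]
  ],
  "xyz": [
    [0, 0, -0.3],
    [0, 0, -1],
    [0, 0, -1],
    [0, 0, -1],
    [0, 0, -1],
    [-0.2, 0.5, -0.5],
    [-0.38, 0.96, 0],
    [-0.38, 0.96, 0],
    [-0.38, 0.96, 0],
    [-0.38, 0.96, 0],
    [-0.38, 0.96, 0],
    [-0.38, 0.96, 0],
    [-0.38, 0.96, 0],
    [-0.38, 0.96, 0],
    [-0.38, 0.96, 0],
    [-0.38, 0.96, 0],
    [0, 0, 0],
    [0, 0, 0],
    [0, 0, 0]
  ],
  "hand": [1, 1, 1, 1, 1, 1, 1, 1, 1, 1, 1, 1, 1, 1, 1, 1, 1, 1, 1]
}}

```text
clock: 35.58
position: [587.7, -25.9, 160.8]
ee_rot: [0.107, 0.994, -0.0, -0.001]
contact_force: [-0.6, 0.3, -0.5]
gripper_width: 59.2
grasp_force: 64.8
```

```bash
python3 - <<'E'
from h import *
p=grab('wrist');save(p,'w8.png');here();plan([589.1,-26.8,49.5],77.8)
E
```

```text
pos [587.6 -26.3 160.9] ee [ 0.107  0.994 -0.    -0.001] w 59.5 gf 64.8 F [-0.1  0.7 -0.7] t 35.63 q [ 0.23  0.38 -0.18 -0.   -1.01 -2.02]
pos [587.6 -26.3 160.9] yaw 77.7 tilt 0.07 t 35.6 w 59.5 q6 -2.02
 rotz units -0.01  shift units (x,y,z) [-0.06 -0.01  4.46]
```

View pics/w8.png

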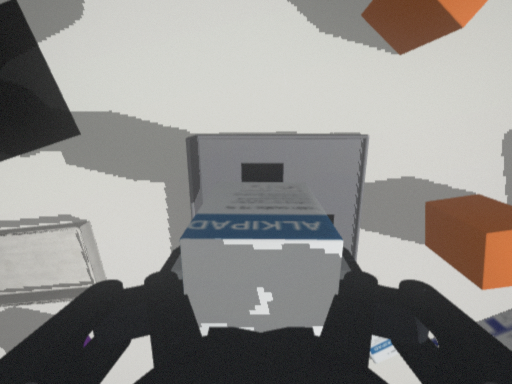

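The carton is held upright above its seat, the front square at (262,172) px, square to the organiser.

Request:
{"api": "apply_moves", "payload": {
  "delta_rot": [
    [0, 0, 0],
    [0, 0, 0],
    [0, 0, 0],
    [0, 0, 0],
    [0, 0, 0],
    [0, 0, 0],
    [0, 0, 0],
    [0, 0, 0]
  ],
  "xyz": [
    [-0.06, -0.01, 0.8],
    [0, 0, 1],
    [0, 0, 1],
    [0, 0, 0.8],
    [0, 0, 0.5],
    [0, 0, 0.3],
    [0, 0, 0],
    [0, 0, 0]
  ],
  "hand": [1, 1, 1, 1, 1, 1, 1, 1]
}}

```text
clock: 36.3
position: [590.1, -26.8, 51.5]
ee_rot: [0.107, 0.994, -0.0, 0.0]
contact_force: [0.3, -0.1, -1.2]
gripper_width: 59.4
grasp_force: 64.8
```

```bash
python3 - <<'E'
from h import *
here();plan([589.1,-26.8,46.6],77.8)
E
```

```text
pos [590.1 -26.8  51.5] ee [ 0.107  0.994 -0.     0.   ] w 59.4 gf 64.8 F [ 0.3 -0.1 -1.2] t 36.3 q [ 0.23  0.51 -0.29  0.   -0.77 -2.01]
pos [590.1 -26.8  51.5] yaw 77.7 tilt 0.02 t 36.3 w 59.4 q6 -2.01
 rotz units -0.01  shift units (x,y,z) [ 0.04 -0.01  0.2 ]
```

Request:
{"api": "apply_moves", "payload": {
  "delta_rot": [
    [0, 0, 0],
    [0, 0, 0],
    [0, 0, 0],
    [0, 0, 0],
    [0, 0, 0],
    [0, 0, 0],
    [0, 0, 0],
    [0, 0, 0],
    [0, 0, 0],
    [0, 0, 0],
    [0, 0, 0],
    [0, 0, 0],
    [0, 0, 0],
    [0, 0, 0],
    [0, 0, 0],
    [0, 0, 0]
  ],
  "xyz": [
    [0.03, 0, 0.1],
    [0, 0, 0.08],
    [0, 0, 0],
    [0, 0, 0],
    [0, 0, 0],
    [0, 0, 0],
    [0, 0, -0.3],
    [0, 0, -0.7],
    [0, 0, -1],
    [0, 0, -1],
    [0, 0, -1],
    [0, 0, -1],
    [0, 0, -1],
    [0, 0, 0],
    [0, 0, 0],
    [0, 0, 0]
  ],
  "hand": [1, 1, 1, -0.75, -0.75, -0.75, -0.75, -0.75, -0.75, -0.75, -0.75, -0.75, -0.75, -0.75, -0.75, -0.75]
}}

```text
clock: 37.63
position: [588.7, -26.0, 196.5]
ee_rot: [0.107, 0.994, 0.0, -0.0]
contact_force: [-0.0, 0.5, -0.4]
gripper_width: 74.5
grasp_force: 0.0
```

```bash
python3 - <<'E'
from h import *
p=grab('wrist');w=cloud(p);a=sel(w,(588,-26),48,86,105);print(len(a),rect(a),a.mean(0))
organiser(p)
here();plan([444,-347.6,190],167.8)
E
```

```text
3958 (array([587.1, -25.4]), array([60.1, 54.9]), 77.3) [585.63958651 -25.03217377  94.68944336]
back 878 yaw 78.0 [710.7 -37.5]
right 487 yaw -12.2 [562.1 -87. ]
hull (array([627.5, -12.4]), array([180.1, 179.3]), 77.9) 0.67
pos [588.4 -26.1 195.4] ee [ 0.107  0.994 -0.    -0.001] w 74.8 gf 0.0 F [-0.7  0.1 -0.1] t 37.73 q [ 0.23  0.35 -0.13 -0.   -1.09 -2.01]
pos [588.4 -26.1 195.4] yaw 77.8 tilt 0.14 t 37.7 w 74.8 q6 -2.01
 rotz units 14.99  shift units (x,y,z) [-13.79  -2.93   0.22]
```

Request:
{"api": "apply_moves", "payload": {
  "delta_rot": [
    [0, 0, -1],
    [0, 0, -1],
    [0, 0, -1],
    [0, 0, -1],
    [0, 0, -1],
    [0, 0, -1],
    [0, 0, -1],
    [0, 0, -1],
    [0, 0, -1],
    [0, 0, -1],
    [0, 0, -1],
    [0, 0, -1],
    [0, 0, -1],
    [0, 0, -1],
    [0, 0, -1]
  ],
  "xyz": [
    [0, 0, 0],
    [0, 0, 0],
    [0, 0, 0],
    [0, 0, 0],
    [0, 0, 0],
    [0, 0, 0],
    [0, 0, 0],
    [0, 0, 0],
    [0, 0, 0],
    [0, 0, 0],
    [0, 0, 0],
    [0, 0, 0],
    [0, 0, 0],
    [0, 0, 0],
    [0, 0, 0]
  ],
  "hand": [-1, -1, -1, -1, -1, -1, -1, -1, -1, -1, -1, -1, -1, -1, -1]
}}

```text
clock: 38.98
position: [588.6, -26.2, 195.1]
ee_rot: [-0.63, 0.777, 0.001, -0.001]
contact_force: [0.5, -0.3, 0.2]
gripper_width: 85.6
grasp_force: 0.0
```

Request:
{"api": "apply_moves", "payload": {
  "delta_rot": [
    [0, 0, 0],
    [0, 0, 0],
    [0, 0, 0],
    [0, 0, 0],
    [0, 0, 0],
    [0, 0, 0],
    [0, 0, 0],
    [0, 0, 0],
    [0, 0, 0],
    [0, 0, 0],
    [0, 0, 0],
    [0, 0, 0],
    [0, 0, 0],
    [0, 0, 0],
    [0, 0, 0],
    [0, 0, 0],
    [0, 0, 0]
  ],
  "xyz": [
    [0.98, 0.21, 0],
    [0.98, 0.21, 0],
    [0.98, 0.21, 0],
    [0.98, 0.21, 0],
    [0.98, 0.21, 0],
    [0.98, 0.21, 0],
    [0.98, 0.21, 0],
    [0.98, 0.21, 0],
    [0.98, 0.21, 0],
    [0.98, 0.21, 0],
    [0.98, 0.21, 0],
    [0.98, 0.21, 0],
    [0.98, 0.21, 0],
    [0.98, 0.21, 0],
    [0, 0, 0],
    [0, 0, 0],
    [0, 0, 0]
  ],
  "hand": [-1, -1, -1, -1, -1, -1, -1, -1, -1, -1, -1, -1, -1, -1, -1, -1, -1]
}}

```text
clock: 40.4
position: [444.5, -345.4, 195.7]
ee_rot: [-0.628, 0.778, 0.001, -0.0]
contact_force: [0.3, 0.1, -0.8]
gripper_width: 85.6
grasp_force: 0.0
```

```bash
python3 - <<'E'
from h import *
p=grab('wrist');w=cloud(p);a=sel(w,(443,-346),48,80,100);print(len(a),rect(a),a.mean(0))
here();plan([443.5,-347,26],167.8)
E
```

```text
2127 (array([ 443.6, -345.5]), array([48.8, 48.7]), 73.0) [ 443.4229728  -346.1985093    85.72865101]
pos [ 444.8 -345.1  195.9] ee [-0.628  0.778  0.001 -0.   ] w 85.4 gf 0.0 F [-1.2  0.1  0.4] t 40.45 q [-0.37  0.31 -0.2  -0.   -1.06  0.16]
pos [ 444.8 -345.1  195.9] yaw 167.8 tilt 0.08 t 40.5 w 85.4 q6 0.16
 rotz units 0.0  shift units (x,y,z) [0.09 0.03 6.8 ]
```

Request:
{"api": "apply_moves", "payload": {
  "delta_rot": [
    [0, 0, 0],
    [0, 0, 0],
    [0, 0, 0],
    [0, 0, 0],
    [0, 0, 0],
    [0, 0, 0],
    [0, 0, 0],
    [0, 0, 0],
    [0, 0, 0],
    [0, 0, 0],
    [0, 0, 0],
    [0, 0, 0],
    [0, 0, 0],
    [0, 0, 0],
    [0, 0, 0],
    [0, 0, 0]
  ],
  "xyz": [
    [0.09, 0.03, 0.9],
    [0, 0, 1],
    [0, 0, 1],
    [0, 0, 1],
    [0, 0, 1],
    [0, 0, 1],
    [0, 0, 0.7],
    [0, 0, 0.2],
    [0, 0, 0],
    [0, 0, 0],
    [0, 0, 0],
    [0, 0, 0],
    [0, 0, 0],
    [0, 0, 0],
    [0, 0, 0],
    [0, 0, 0]
  ],
  "hand": [-1, -1, -1, -1, -1, -1, -1, -1, -1, -1, 1, 1, 1, 1, 1, 1]
}}

```text
clock: 41.78
position: [444.5, -348.2, 28.5]
ee_rot: [-0.628, 0.778, -0.001, 0.001]
contact_force: [-0.9, 1.3, 5.0]
gripper_width: 53.8
grasp_force: 64.0
```

```bash
python3 - <<'E'
from h import *
here();plan([655.2,18.0,150],167.8)
E
```

```text
pos [ 444.5 -348.2   28.5] ee [-0.628  0.778 -0.001  0.001] w 53.8 gf 64.0 F [-0.9  1.3  5. ] t 41.78 q [-0.38  0.51 -0.38  0.   -0.68  0.16]
pos [ 444.5 -348.2   28.5] yaw 167.8 tilt 0.17 t 41.8 w 53.8 q6 0.16
 rotz units 0.0  shift units (x,y,z) [-16.1   -5.14  -4.86]
```

Request:
{"api": "apply_moves", "payload": {
  "delta_rot": [
    [0, 0, 0],
    [0, 0, 0],
    [0, 0, 0],
    [0, 0, 0],
    [0, 0, 0],
    [0, 0, 0],
    [0, 0, 0],
    [0, 0, 0],
    [0, 0, 0],
    [0, 0, 0],
    [0, 0, 0],
    [0, 0, 0],
    [0, 0, 0],
    [0, 0, 0],
    [0, 0, 0],
    [0, 0, 0],
    [0, 0, 0],
    [0, 0, 0],
    [0, 0, 0],
    [0, 0, 0]
  ],
  "xyz": [
    [0, 0, -0.3],
    [0, 0, -1],
    [0, 0, -1],
    [0, 0, -1],
    [0, 0, -1],
    [-0.5, -0.16, -1],
    [-0.96, -0.31, -0.2],
    [-0.96, -0.31, 0],
    [-0.96, -0.31, 0],
    [-0.96, -0.31, 0],
    [-0.96, -0.31, 0],
    [-0.96, -0.31, 0],
    [-0.96, -0.31, 0],
    [-0.96, -0.31, 0],
    [-0.96, -0.31, 0],
    [-0.96, -0.31, 0],
    [-0.96, -0.31, 0],
    [-0.96, -0.31, 0],
    [-0.96, -0.31, 0],
    [-0.96, -0.31, 0]
  ],
  "hand": [1, 1, 1, 1, 1, 1, 1, 1, 1, 1, 1, 1, 1, 1, 1, 1, 1, 1, 1, 1]
}}

```text
clock: 43.45
position: [626.9, -29.9, 163.8]
ee_rot: [-0.628, 0.779, 0.001, -0.0]
contact_force: [0.5, -0.1, -3.3]
gripper_width: 54.3
grasp_force: 64.5
```

Request:
{"api": "apply_moves", "payload": {
  "delta_rot": [
    [0, 0, 0],
    [0, 0, 0],
    [0, 0, 0],
    [0, 0, 0],
    [0, 0, 0]
  ],
  "xyz": [
    [-0.9, -0.3, 0],
    [-0.9, -0.3, 0],
    [-0.35, -0.1, 0],
    [0, 0, 0],
    [0, 0, 0]
  ],
  "hand": [1, 1, 1, 1, 1]
}}

```text
clock: 43.87
position: [655.0, 17.9, 163.5]
ee_rot: [-0.628, 0.778, 0.001, -0.001]
contact_force: [-0.3, -0.1, -3.6]
gripper_width: 54.0
grasp_force: 64.5
```

```bash
python3 - <<'E'
from h import *
p=grab('wrist');save(p,'w9.png');here();plan([656,17.6,36],167.8)
E
```

```text
pos [654.8  17.2 163.7] ee [-0.628  0.779  0.001 -0.001] w 54.0 gf 64.5 F [ 0.2 -0.1 -3.3] t 43.92 q [ 0.27  0.49 -0.   -0.   -1.08 -0.49]
pos [654.8  17.2 163.7] yaw 167.7 tilt 0.11 t 43.9 w 54.0 q6 -0.49
 rotz units -0.01  shift units (x,y,z) [-0.02 -0.04  5.11]
```

View pics/w9.png

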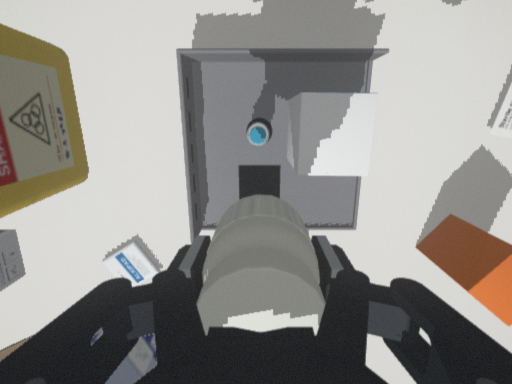

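The jar is held upright above its seat at (260,183) px. The fresh vial stands at (258,133) and the carton is back in place at (335,134).

Request:
{"api": "apply_moves", "payload": {
  "delta_rot": [
    [0, 0, 0],
    [0, 0, 0],
    [0, 0, 0],
    [0, 0, 0],
    [0, 0, 0],
    [0, 0, 0],
    [0, 0, 0],
    [0, 0, 0],
    [0, 0, 0]
  ],
  "xyz": [
    [-0.02, -0.04, 0.8],
    [0, 0, 1],
    [0, 0, 1],
    [0, 0, 1],
    [0, 0, 0.7],
    [0, 0, 0.4],
    [0, 0, 0.2],
    [0, 0, 0],
    [0, 0, 0]
  ],
  "hand": [1, 1, 1, 1, 1, 1, 1, 1, 1]
}}

```text
clock: 44.67
position: [657.6, 17.8, 37.7]
ee_rot: [-0.628, 0.778, -0.001, 0.001]
contact_force: [0.2, 0.5, -2.4]
gripper_width: 54.2
grasp_force: 64.5
```

```bash
python3 - <<'E'
from h import *
here();plan([656,17.6,32.5],167.8)
E
```

```text
pos [657.6  17.8  37.7] ee [-0.628  0.778 -0.001  0.001] w 54.2 gf 64.5 F [ 0.2  0.5 -2.4] t 44.67 q [ 0.27  0.62 -0.13  0.   -0.82 -0.49]
pos [657.6  17.8  37.7] yaw 167.8 tilt 0.11 t 44.7 w 54.2 q6 -0.49
 rotz units -0.01  shift units (x,y,z) [0.02 0.06 0.21]
```

Request:
{"api": "apply_moves", "payload": {
  "delta_rot": [
    [0, 0, 0],
    [0, 0, 0],
    [0, 0, 0],
    [0, 0, 0],
    [0, 0, 0],
    [0, 0, 0],
    [0, 0, 0],
    [0, 0, 0],
    [0, 0, 0],
    [0, 0, 0],
    [0, 0, 0],
    [0, 0, 0],
    [0, 0, 0],
    [0, 0, 0],
    [0, 0, 0],
    [0, 0, 0],
    [0, 0, 0]
  ],
  "xyz": [
    [0.02, 0.05, 0.1],
    [0, 0, 0.1],
    [0, 0, 0],
    [0, 0, 0],
    [0, 0, 0],
    [0, 0, 0],
    [0, 0, -0.3],
    [0, 0, -0.7],
    [0, 0, -1],
    [0, 0, -1],
    [0, 0, -1],
    [0, 0, -1],
    [0, 0, -1],
    [0, 0, -1],
    [0, 0, -1],
    [0, 0, 0],
    [0, 0, 0]
  ],
  "hand": [1, 1, 1, -0.75, -0.75, -0.75, -0.75, -0.75, -0.75, -0.75, -0.75, -0.75, -0.75, -0.75, -0.75, -0.75, -0.75]
}}

```text
clock: 46.08
position: [656.4, 18.0, 234.6]
ee_rot: [-0.628, 0.778, -0.001, 0.002]
contact_force: [-0.9, -0.0, -0.7]
gripper_width: 74.8
grasp_force: 0.0
```

```bash
python3 - <<'E'
from h import *
p=grab('wrist');w=cloud(p);save(p,'w10.png')
a=sel(w,(656,19),32,84,96);print('jar',len(a),rect(a),a.mean(0))
a=sel(w,(587,-26),45,88,105);print('carton',len(a),rect(a))
a=sel(w,(644,-36),18,46,60);print('vial',len(a),len(a) and rect(a)); organiser(p)
t=grab('top');w=cloud(t);a=sel(w,(435,338),25,35,60);print('old',len(a),len(a) and rect(a)); here()
E
```

```text
jar 1687 (array([655.2,  20.6]), array([48.7, 48.7]), 78.9) [655.35629329  19.83667512  89.72000979]
carton 3577 (array([587.7, -26. ]), array([59. , 55.3]), 77.7)
vial 142 (array([645.3, -35.8]), array([14.3, 13.5]), 77.7)
back 729 yaw 77.8 [708.9 -50.4]
right 453 yaw -12.2 [571.5 -90.1]
hull (array([628.2, -13.2]), array([179.2, 180.1]), 77.7) 0.75
old 28 (array([437.1, 337.6]), array([12. , 16.3]), 0.8)
pos [654.9  17.9 230.7] ee [-0.628  0.778  0.001 -0.001] w 74.5 gf 0.0 F [ 0.  -0.4 -1. ] t 46.23 q [ 0.27  0.44  0.09 -0.   -1.22 -0.49]
```

View pics/w10.png

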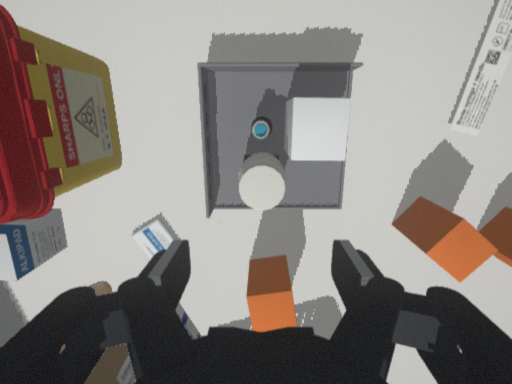

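The jar (262,185 px), the carton (318,130) and the fresh vial (261,129) all stand where they should, and measurements put them within about 2 mm. The old vial stands in the dish.

```bash
python3 -c "
from bench import arm
print(arm.job_done())"
```

```text
the job is handed in; nothing more can be done
None
```

The job is handed in at about 46 s: the old vial stands in the dish, the fresh one is on the round mark, and the carton and then the jar are back within about 2 mm of where they started. Everything is upright and released; the judge's result was not shown.

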